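Fetch the valve manifold from behind the test chambers and weigh it

TASK

Clear the three capped test chambers off the plate into the white side tray, standing upright. Once all three stand there, take the brass manifold block from behind them and set it flat in the middle of the balance's round pad. Then put each chamber back upright in the middle of the square of its own colour, leaving the block on the balance and the amber glass beaker undisturbed where it stands.

Things in the scene. Friction and masses are not known exactly. Their poses are not given: they have to be found in the camera images.
- chamber_red: Upright clear acrylic test chamber with a red cap: round, 126 mm tall in all. Aluminium foot 58 mm diameter, 10 mm high; above it tube and red cap are 48 mm in diameter up to 120 mm (the cap from 85 to 120 mm), then a small brass plug 14 mm wide, 6 mm high. 0.2 to 0.36 kg. Grip it round the cap. Origin: centre of its underside; z up. Starts near the middle of the red square.
- chamber_blue: Upright clear acrylic test chamber with a blue cap: round, 126 mm tall in all. Aluminium foot 58 mm diameter, 10 mm high; above it tube and blue cap are 48 mm in diameter up to 120 mm (the cap from 85 to 120 mm), then a small brass plug 14 mm wide, 6 mm high. 0.2 to 0.36 kg. Grip it round the cap. Origin: centre of its underside; z up. Starts near the middle of the blue square.
- chamber_yellow: Upright clear acrylic test chamber with a yellow cap: round, 126 mm tall in all. Aluminium foot 58 mm diameter, 10 mm high; above it tube and yellow cap are 48 mm in diameter up to 120 mm (the cap from 85 to 120 mm), then a small brass plug 14 mm wide, 6 mm high. 0.2 to 0.36 kg. Grip it round the cap. Origin: centre of its underside; z up. Starts near the middle of the yellow square.
- manifold: Brass valve manifold block, 36 mm (its x) by 70 mm (its y) by 32 mm high, with a 10 mm diameter, 10 mm long steel stub out of each y end (90 mm over the stubs). 0.25 to 0.5 kg. Grip it across the 36 mm. Origin: centre of its underside; z up. It stands on the 15 mm thick aluminium plate in the back row, about 90 mm behind the row of chambers, in any of three places (the others hold the beaker and a black rubber stopper 38 mm wide, 30 mm high).
- square_red: Red square, 82 x 82 mm and 3 mm thick, fixed on the aluminium plate; home of the red-capped chamber. Origin: centre of its underside (15 mm above the table); its top is 3 mm above that. The three squares lie side by side in a row 92 mm apart along their y axis (order varies); x axis points away from the robot, towards the back row on the same plate.
- square_blue: Blue square, 82 x 82 mm and 3 mm thick, fixed on the aluminium plate; home of the blue-capped chamber. Origin: centre of its underside (15 mm above the table); its top is 3 mm above that. The three squares lie side by side in a row 92 mm apart along their y axis (order varies); x axis points away from the robot, towards the back row on the same plate.
- square_yellow: Yellow square, 82 x 82 mm and 3 mm thick, fixed on the aluminium plate; home of the yellow-capped chamber. Origin: centre of its underside (15 mm above the table); its top is 3 mm above that. The three squares lie side by side in a row 92 mm apart along their y axis (order varies); x axis points away from the robot, towards the back row on the same plate.
- tray: White shallow side tray, fixed, 290 mm (its x) by 140 mm (its y), rim 16 mm high, walls and floor 5 mm thick. It lies on the left or on the right of the plate, empty at the start; room for the three chambers in a row along its x axis, 90 mm apart. Origin: centre of its underside, on the table; its inner floor is 5 mm higher.
- balance: Grey bench balance, fixed, 150 x 150 mm body with a low display on the robot's side and a steel pan 136 mm square with a round black rubber pad 90 mm in diameter on it. On the other side from the tray. Origin: on the table, straight below the centre of the pad; the pad's top is 52 mm above it.
- beaker: Amber glass beaker, open, 56 mm wide at the rim, 60 mm high, loose, standing in the back row on the aluminium plate beside or one place from the brass block. To be left alone. Origin: centre of its underside.

How it is judged:
By the outcome, as a careful person would: the job done as asked, in the order asked, and still so for the second after the job is handed in, with the robot touching nothing.
It also fails if it takes over 144 s, if anything falls off the work surface, if the arm or the gripper's body presses on something with over 40 N, if the wrist force passes 120 N, or if a joint passes its speed limit or range.

ROBOT

A 7-joint arm with a two-finger parallel gripper is mounted at the origin on the work surface. World frame = base frame: x ahead of the robot, y to its left, z up, the work surface at z = 0. Lengths are in m, angles in degrees, forces in N, time in s.
With the tool pointing down it reaches from about 0.425 to 1.025 m from the base axis. Payload 9.4 kg.
Tool frame: the origin (TCP) lies midway between the tips of the shut fingers; the grasp point (between the pads) lies 19 mm behind it; x points along the fingers, y is the direction in which the jaws open and shut, and the axes are right-handed (so a half turn about x gives the same grasp; the last joint's range is limited). The gripper opens to 85 mm and grips with 20 to 120 N. Pads are 22 mm wide; open, the fingers measure 114 mm over their backs; the gripper's body (76 mm by 85 mm) begins 54 mm behind the grasp point. The pads swing forward as they close: fully open they stand 13 mm farther back than shut.
Start: joints at [-73.551, 34.337, -0.143, 91.639, 0.103, 54.024, -4.572], TCP at [0.258, 0.678, 0.231] pointing down, gripper open.
Joint ranges: [-147.43, 147.43], [-19.82, 112.94], [-74.19, 73.91], [6.32, 146.72], [-59.91, 239.91], [6.04, 106.73], [-150.56, 150.56]. Speed limits (degrees/s): [127.2, 127.2, 172.46, 172.46, 180, 180, 180].

INTERFACE

Orientations are given as [roll, pitch, yaw] about the fixed x, y, z axes, in that order (R = Rz(yaw) Ry(pitch) Rx(roll)).
In Python, from bench import ctrl gives the robot as it stands.
- The arm moves only by the tool play_rows, never from a script. Its argument "increments" is a list of rows, each an object with "claw": the opening, from -1 (shut) to 1 (fully open); "slide": the shift along the tool's x, y, z in cm, a list of three; "turn": the turn, a rotation vector about the tool's x, y, z in degrees, a list of three. A call has 1 to 10 rows; each row shifts and turns the commanded pose from where the row before left it, along the tool's axes as they then stand; what a row does not reach is not made up. A row lasts 1/8 s, in which the tool goes at most 62.5 mm and 10.7 degrees, less where a joint would pass 70% of its speed; a pose out of reach is approached as far as the arm can. A call is refused whole if a number of a shift passes 6.25 or a number of a turn 10.7, either way. A call with a gripper value outside its range is refused whole. The fingers move at their own pace and stop on an object; the grip force is fixed at half the most. Time passes only in rows, so rows that do not move let the fingers close. It gives the time, the measured TCP pose, the force and the opening at its end, in the units of the state.
- ctrl.observe(): the state, without advancing time (a new reading comes with each control period).
- ctrl.camera(name): name is "scene" or "side" or "wrist"; returns a dict with "image" (384x512x3 uint8, red, green, blue), "intrinsics" (3x3 intrinsics, pixels), "R" (3x3) and "t" (3): a world point X has camera coordinates R X + t. Camera axes: x right, y down, z forward; pixel columns grow to the right and rows downward; lengths in m; the calibration is good to about 2 mm. The wrist camera is an equidistant fisheye: a pixel r from the principal point sees the ray r / f radians off the axis. A picture is of the moment at which its call begins. There is no depth.
- ctrl.close_job(): hands the job in, once; it reports no verdict.
Trained networks look in the newest picture that a camera, given by its name, has taken for a name from the list of things; names that differ only in an ending like _2 or _b are one class to them, and where a whole thing is asked for, a point or a joint stands for the part that bears it (a point fixed in the world has none). Each returns a list of dicts, best first, with "score" (0 to 1); they miss things now and then, are a little off and sometimes report something else, mostly with a low value. They report only what shows in the picture. A call takes as long as a camera call.
- ctrl.find_in(target, camera): "xyz" ([x, y, z] in m, in the coordinates of the camera as it stood for that picture, good to about 4 mm: the middle of the surface that is visible of it).
- ctrl.regions_of(target, camera): "region" (384x512 bool, what is visible of it).
- ctrl.mark_of(target, camera): "xyz" ([x, y, z] in m, in the coordinates of the camera as it stood for that picture, good to about 4 mm: a listed point, or the origin of a listed thing).
The state is a dict: "t": time; "qpos": joint angles; "dq": joint speeds; "effort": joint torques, N m; "ee_pos": TCP position; "eef_rot": TCP orientation; "force": force on the tool from outside, world axes, zero at the start; "ft_torque": the same for the moment, N m; "opening": finger opening in m.
Only numpy, scipy, OpenCV 4.12 (cv2) and the standard library are available. Lean on these libraries where they do the work, as an engineer would, in place of code of your own. Each camera call takes 0.05 s, during which the arm holds its last target.

## Working session

There is one attempt and no reset: what is moved stays moved. The work goes in short steps, Python scripts to look and compute and a tool call to move; the robot and the scene stay as the last step left them, time stands still between calls to the robot, and variables do not carry over. Pictures are saved under pics/ and viewed, and the job is handed in when it is done.

Besides the shell and the picture viewer there is one more tool, called after ">>>" in YAML: its name, and indented under it one key for each argument. play_rows: Moves the arm, as the interface text tells. Its arguments: {"type":"object","properties":{"increments":{"type":"array"}},"required":["increments"]}

```bash
mkdir -p pics; ls; python3 - <<'E'
from bench import ctrl
import cv2,json
s=ctrl.observe();print(s)
for c in ["scene","side","wrist"]:
    d=ctrl.camera(c);cv2.imwrite(f"pics/{c}0.png",d["image"][:,:,::-1])
    print(c,d["intrinsics"].tolist(),d["R"].tolist(),d["t"].tolist())
    for n in ["chamber_red","chamber_blue","chamber_yellow","manifold","square_red","square_blue","square_yellow","tray","balance","beaker"]:
        r=ctrl.mark_of(n,c)
        print(n,[( (d["R"].T@(__import__('numpy').array(q["xyz"])-d["t"])).round(3).tolist(),round(q["score"],2)) for q in r[:2]])
E
```

```text
pics
{'t': 0.0, 'qpos': array([-73.55056518,  34.38380648,  -0.1424908 ,  91.67997956,
         0.10088907,  54.02497044,  -4.57269435]), 'dq': array([-0.06908333,  0.12061855, -0.05627849,  0.03721173, -0.01954579,
        0.0649381 , -0.02351749]), 'effort': array([ 3.42434987e-04, -7.76430988e+01,  1.56427760e+00, -2.58023536e+01,
        1.22311088e-02,  8.82890221e-03, -1.50105473e-05]), 'ee_pos': array([0.25784538, 0.67709865, 0.23043266]), 'eef_rot': array([ -84.72549946,   89.91136058, -105.57064376]), 'force': array([-0.01307624, -0.01143714,  0.73120936]), 'ft_torque': array([-0.01711793, -0.02871748, -0.02148015]), 'opening': 0.08527307427912094}
scene [[395.9813182104052, 0.0, 255.51843978934826], [0.0, 395.9813182104052, 198.37819544040985], [0.0, 0.0, 1.0]] [[0.4682209705629769, 0.8836086938233689, 0.0021906448420357643], [0.7288190424636712, -0.38479440373270246, -0.5663533086319275], [-0.49959175940701944, 0.2667750795253448, -0.8241596513278511]] [-0.2840687580123519, -0.3669982274900846, 1.3989676580979749]
chamber_red [([0.505, -0.021, 0.018], 0.85)]
chamber_blue [
[... 1080 characters left out ...]
33, -0.003], 0.66)]
balance [([0.505, -0.334, -0.004], 0.89)]
beaker [([0.595, 0.092, 0.019], 0.82)]
wrist [[297.3186396354542, 0.0, 255.10511085237164], [0.0, 297.3186396354542, 195.87296412486265], [0.0, 0.0, 1.0]] [[0.35514421833478493, 0.9348103462228909, -0.0014835019435303237], [0.8942154229726647, -0.33925834154143014, 0.29203177055310187], [0.272491030129793, -0.10503996519991925, -0.9564074676672106]] [-0.723043081347111, -0.03936393976798172, 0.38033265533630395]
chamber_red []
chamber_blue [([0.513, -0.11, 0.026], 0.5)]
chamber_yellow []
manifold []
square_red []
square_blue [([0.519, -0.114, 0.012], 0.38)]
square_yellow []
tray [([0.518, 0.331, 0.002], 0.85)]
balance []
beaker []
```

View pics/scene0.png

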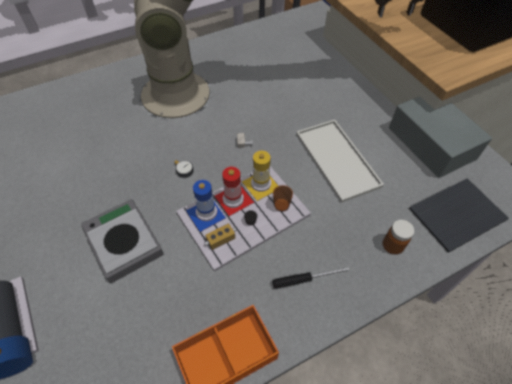

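View pics/side0.png

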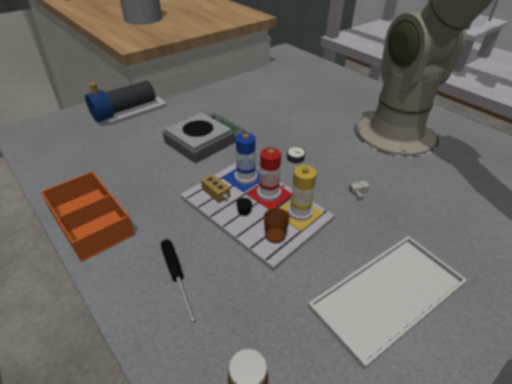

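View pics/wrist0.png

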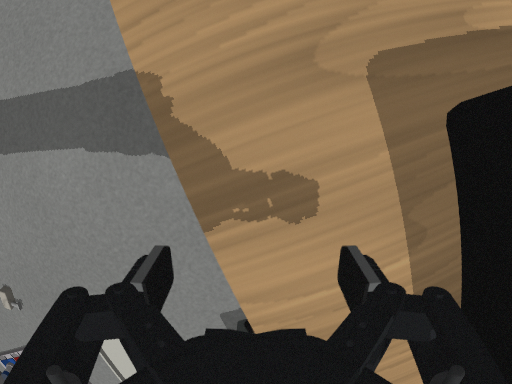

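```bash
cat > h.py <<'E'
from bench import ctrl
import numpy as np, cv2
from scipy.spatial.transform import Rotation as Ro
N=["chamber_red","chamber_blue","chamber_yellow","manifold","square_red","square_blue","square_yellow","tray","balance","beaker"]
def proj(d,P,fish=False):
    P=np.atleast_2d(P).astype(float);c=P@np.array(d["R"]).T+d["t"];K=np.array(d["intrinsics"])
    if fish:
        r=np.linalg.norm(c[:,:2],axis=1);th=np.arctan2(r,c[:,2]);u=c[:,:2]/np.maximum(r,1e-9)[:,None]*th[:,None]
    else: u=c[:,:2]/c[:,2:]
    return u*[K[0,0],K[1,1]]+K[:2,2]
def unproj(d,px,z,fish=False):
    K=np.array(d["intrinsics"]);u=(np.atleast_2d(px)-K[:2,2])/[K[0,0],K[1,1]]
    if fish:
        th=np.linalg.norm(u,axis=1);k=np.where(th>1e-9,np.sin(th)/np.maximum(th,1e-9),1);ray=np.c_[u*k[:,None],np.cos(th)]
    else: ray=np.c_[u,np.ones(len(u))]
    R=np.array(d["R"]);w=ray@R;o=-R.T@np.array(d["t"]);s=(z-o[2])/w[:,2]
    return o+w*s[:,None]
def marks(cams=("scene","side"),names=N,n=4,fn="mark_of"):
    out={k:[] for k in names}
    for c in cams:
        for i in range(n):
            d=ctrl.camera(c)
            for k in names:
                for q in getattr(ctrl,fn)(k,c)[:1]:
                    if q["score"]>.4: out[k].append([*(d["R"].T@(np.array(q["xyz"])-d["t"]))])
    for k in names:
        if out[k]: 
            a=np.array(out[k]);print(k,np.median(a,0).round(4),a.std(0).round(4),len(a))
    return out
def box(cx,cy,z,yaw,lx,ly):
    c,s=np.cos(yaw),np.sin(yaw)
    return np.array([[cx+c*a*lx/2-s*b*ly/2,cy+s*a*lx/2+c*b*ly/2,z] for a,b in [(1,1),(1,-1),(-1,-1),(-1,1)]])
def circ(cx,cy,z,r):
    t=np.linspace(0,2*np.pi,40);return np.c_[cx+r*np.cos(t),cy+r*np.sin(t),z+0*t]
def draw(im,d,P,s,off,col=(0,255,0),fish=False):
    p=((proj(d,P,fish)-off)*s+ (s-1)/2).round().astype(int);cv2.polylines(im,[p],True,col,1)
E
python3 - <<'E'
from h import *
marks()
E
```

```text
chamber_red [ 0.5083 -0.0226  0.0186] [0.0023 0.0011 0.0017] 8
chamber_blue [ 0.5166 -0.105   0.0186] [0.0023 0.0017 0.0014] 8
chamber_yellow [0.5003 0.079  0.0192] [0.0014 0.0015 0.0022] 7
manifold [ 0.6063 -0.1055  0.0118] [0.0017 0.0017 0.0019] 8
square_red [ 0.5125 -0.0176  0.0147] [0.0015 0.0011 0.0024] 8
square_blue [ 0.5192 -0.1095  0.0155] [0.0329 0.0871 0.0027] 8
square_yellow [0.4997 0.0749 0.0138] [0.0016 0.0015 0.0022] 8
tray [ 5.154e-01  3.360e-01 -1.000e-04] [0.0035 0.2353 0.0043] 7
balance [ 0.507  -0.3368 -0.0007] [0.0008 0.002  0.0013] 8
beaker [0.5935 0.0896 0.0164] [0.0019 0.0019 0.0022] 8
```

```bash
cat > ov.py <<'E'
from h import *
import sys
def ov(tag,row,tray,bal,man,ch,cams=("scene","side")):
    cr=dict(scene=[(170,140,140,125),(290,110,100,100),(75,195,95,85)],side=[(175,120,170,140),(300,230,175,130),(155,105,95,60)])
    for c in cams:
        d=ctrl.camera(c)
        for i,(x,y,w,h) in enumerate(cr[c]):
            s=min(800//w,600//h);im=cv2.resize(d["image"][y:y+h,x:x+w,::-1],None,fx=s,fy=s,interpolation=cv2.INTER_CUBIC)
            off=np.array([x,y])
            cx,cy,yw=row;
            for k in(-1,0,1):
                draw(im,d,box(cx-k*.092*np.sin(yw),cy+k*.092*np.cos(yw),.018,yw,.082,.082),s,off)
            draw(im,d,box(tray[0],tray[1],.016,tray[2],.29,.14),s,off)
            draw(im,d,circ(bal[0],bal[1],.052,.045),s,off,(255,0,255))
            draw(im,d,box(man[0],man[1],.047,man[2],.036,.07),s,off,(255,255,0))
            draw(im,d,box(man[0],man[1],.015,man[2],.036,.07),s,off,(255,255,0))
            for a,b in ch:
                draw(im,d,circ(a,b,.138,.024),s,off,(255,0,255));draw(im,d,circ(a,b,.018,.029),s,off,(255,0,255))
            cv2.imwrite(f"pics/{tag}_{c}{i}.png",im)
E
python3 - <<'E'
from ov import *
y=np.radians(6.2)
ov("a",(.511,-.0175,y),(.5155,.335,y),(.507,-.3368),(.607,-.1055,y),[(.508,-.0225),(.5165,-.105),(.5,.079)])
E
```

```text
(no output)
```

View pics/a_scene0.png

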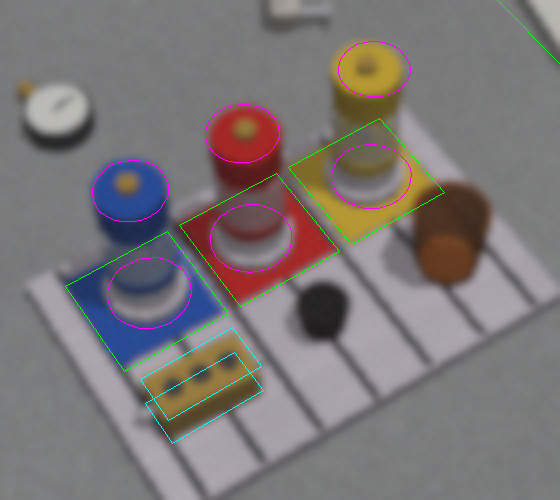

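View pics/a_side0.png

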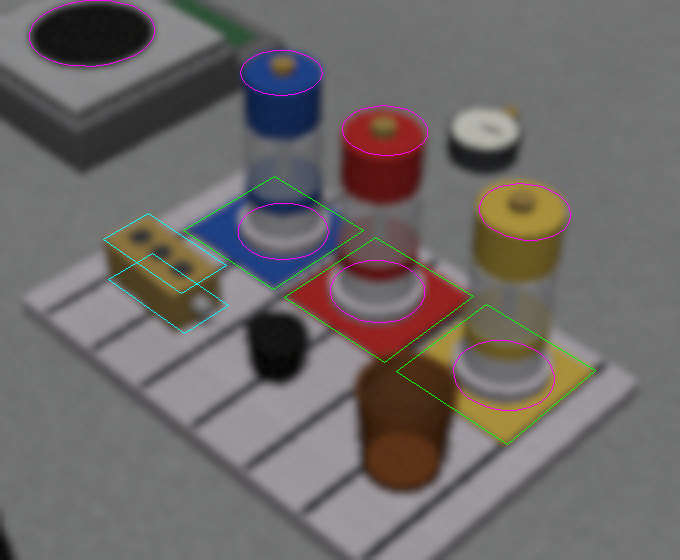

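View pics/a_scene1.png

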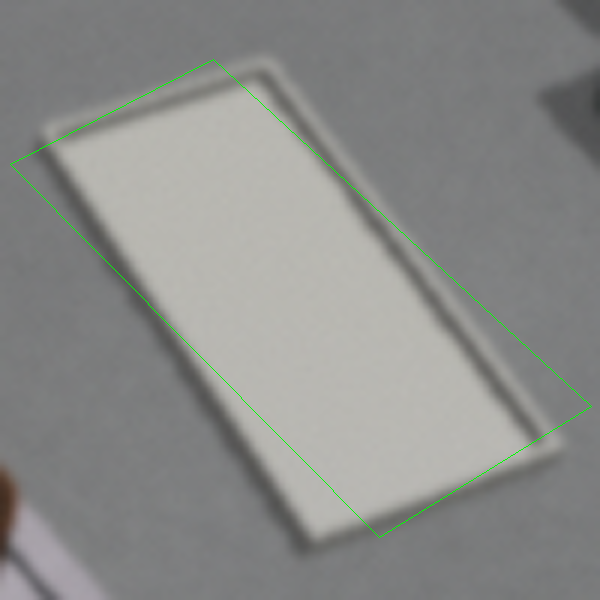

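View pics/a_scene2.png

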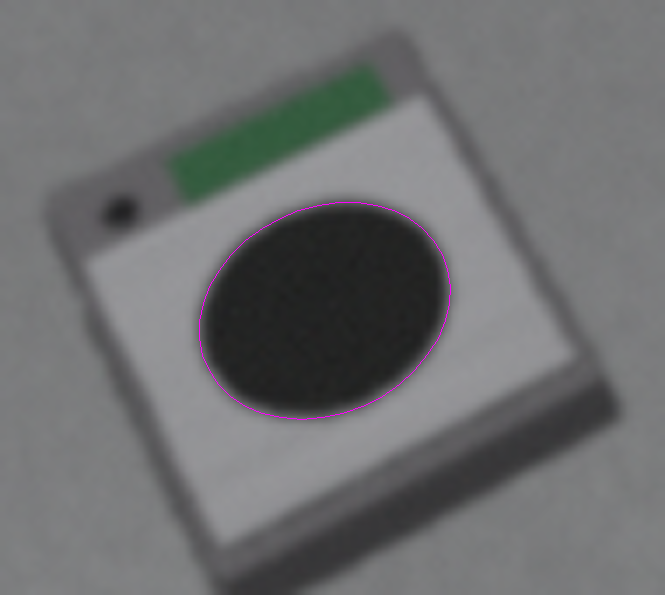

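```bash
cat > go.py <<'E'
from h import *
def rot(s): return Ro.from_euler("xyz",s["eef_rot"],degrees=True).as_matrix()
def plan(target,jaw=None,s=None):
    "print slide (cm, tool axes) and turn to reach target TCP xyz with tool x down and y at jaw deg (mod 180)"
    s=s or ctrl.observe();R=rot(s);d=np.array(target)-s["ee_pos"]
    print("t",round(s["t"],2),"pos",s["ee_pos"].round(4),"open",round(s["opening"],4),"F",s["force"].round(1),"yang",round(np.degrees(np.arctan2(R[1,1],R[0,1])),2),"tilt",np.round(R[2],3))
    print("world d cm",(d*100).round(2)," tool slide",(R.T@d*100).round(2))
    if jaw is not None:
        best=None
        for k in(0,180):
            a=np.radians(jaw+k);y=np.array([np.cos(a),np.sin(a),0]);x=np.array([0,0,-1.]);T=np.c_[x,y,np.cross(x,y)]
            v=Ro.from_matrix(R.T@T).as_rotvec(degrees=True)
            if best is None or np.linalg.norm(v)<np.linalg.norm(best[0]): best=(v,T)
        print("turn tool",best[0].round(2)," slide after turn",(best[1].T@d*100).round(2))
E
python3 - <<'E'
from go import *
print(rot(ctrl.observe()).round(3))
plan((.5,.079,.25),6.2)
d=ctrl.camera("scene")
p=unproj(d,np.array([[45,130],[270,60],[565,450],[310,545]])/6+[290,110],.016);print(p.round(3),p.mean(0))
print(np.degrees(np.arctan2(*(p[2]-p[1])[[1,0]])),np.degrees(np.arctan2(*(p[3]-p[0])[[1,0]])))
E
```

```text
[[ 0.     0.356  0.935]
 [-0.     0.935 -0.356]
 [-1.    -0.     0.   ]]
t 6.15 pos [0.258  0.6775 0.2313] open 0.0856 F [ 0.7  0.2 -0.5] yang 69.16 tilt [-1. -0.  0.]
world d cm [ 24.2  -59.85   1.87]  tool slide [ -1.87 -47.33  43.92]
turn tool [62.96  0.    0.  ]  slide after turn [-1.87 17.6  62.12]
[[0.368 0.279 0.016]
 [0.381 0.416 0.016]
 [0.669 0.392 0.016]
 [0.657 0.25  0.016]] [0.51903672 0.33432933 0.016     ]
-4.864309084824071 -5.832666358413028
```

View pics/a_side1.png

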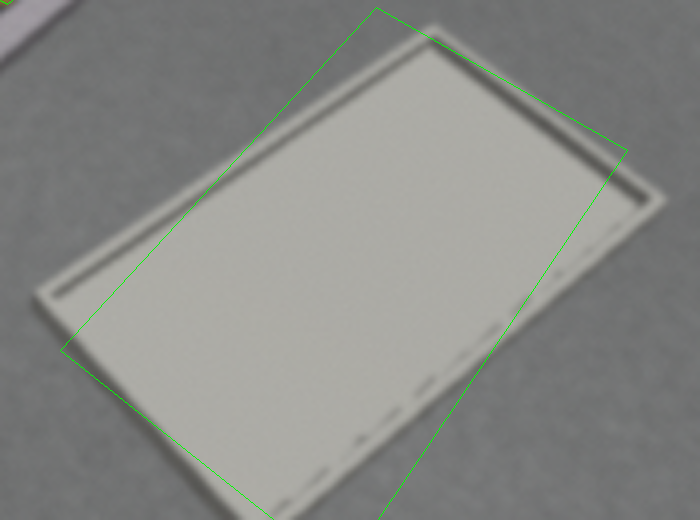

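```bash
cat >> go.py <<'E'
def rows(target,jaw,n,nt):
    s=ctrl.observe();R=rot(s);d=(np.array(target)-s["ee_pos"])/n
    best=min((Ro.from_matrix(R.T@np.c_[[0,0,-1.],[c,b,0],[b,-c,0]]).as_rotvec(degrees=True) for a in(jaw,jaw+180) for c,b in[(np.cos(np.radians(a)),np.sin(np.radians(a)))]),key=np.linalg.norm)
    st=Ro.from_rotvec(best/nt,degrees=True).as_matrix()
    print((best/nt).round(2))
    for i in range(n):
        print((R.T@d*100).round(2).tolist())
        if i<nt:R=R@st
E
python3 - <<'E'
from go import *
rows((.5,.079,.23),6.2,12,6)
E
```

```text
[10.49  0.   -0.  ]
[0.01, -3.94, 3.66]
[0.01, -3.21, 4.32]
[0.01, -2.37, 4.83]
[0.01, -1.45, 5.18]
[0.01, -0.49, 5.36]
[0.01, 0.5, 5.36]
[0.01, 1.47, 5.18]
[0.01, 1.47, 5.18]
[0.01, 1.47, 5.18]
[0.01, 1.47, 5.18]
[0.01, 1.47, 5.18]
[0.01, 1.47, 5.18]
```

>>> play_rows:
  increments:
    - {"claw": 1,"slide": [0,-3.9,3.7],"turn": [10.5,0,0]}
    - {"claw": 1,"slide": [0,-3.2,4.3],"turn": [10.5,0,0]}
    - {"claw": 1,"slide": [0,-2.4,4.8],"turn": [10.5,0,0]}
    - {"claw": 1,"slide": [0,-1.4,5.2],"turn": [10.5,0,0]}
    - {"claw": 1,"slide": [0,-0.5,5.4],"turn": [10.5,0,0]}
    - {"claw": 1,"slide": [0,0.5,5.4],"turn": [10.5,0,0]}
    - {"claw": 1,"slide": [0,1.5,5.2],"turn": [0,0,0]}
    - {"claw": 1,"slide": [0,1.5,5.2],"turn": [0,0,0]}
    - {"claw": 1,"slide": [0,1.5,5.2],"turn": [0,0,0]}
    - {"claw": 1,"slide": [0,1.5,5.2],"turn": [0,0,0]}

```text
t: 7.45
ee_pos: [0.4623, 0.1762, 0.2316]
eef_rot: [114.9, 89.9, 31.1]
force: [1.5, 0.5, 0.1]
opening: 0.0856
```

```bash
python3 - <<'E'
from go import *
plan((.5,.079,.23),6.2)
E
```

```text
t 7.45 pos [0.4623 0.1762 0.2316] open 0.0856 F [1.5 0.5 0.1] yang 6.18 tilt [-1.     0.001 -0.   ]
world d cm [ 3.77 -9.72 -0.16]  tool slide [ 0.16  2.7  10.07]
turn tool [-0.02 -0.02 -0.05]  slide after turn [ 0.16  2.7  10.07]
```

>>> play_rows:
  increments:
    - {"claw": 1,"slide": [0,1.3,5],"turn": [0,0,0]}
    - {"claw": 1,"slide": [0,1.4,5],"turn": [0,0,0]}
    - {"claw": 1,"slide": [0,0,0],"turn": [0,0,0]}

```text
t: 7.82
ee_pos: [0.5005, 0.077, 0.2318]
eef_rot: [52.6, 89.9, -31.7]
force: [-0.5, 0.8, -0.3]
opening: 0.0853
```

```bash
python3 - <<'E'
from go import *
plan((.5,.079,.10),6.2)
d=ctrl.camera("wrist");cv2.imwrite("pics/w1.png",d["image"][:,:,::-1]);print("cam",(-d["R"].T@d["t"]).round(3),d["R"][2].round(3))
im=cv2.resize(d["image"][:,:,::-1],(768,576))
y=np.radians(6.2)
o=np.array([0,0])
for k in(-1,0,1): draw(im,d,box(.511-k*.092*np.sin(y),-.0175+k*.092*np.cos(y),.018,y,.082,.082),1.5,o,fish=True)
for a,b in[(.508,-.0225),(.5165,-.105),(.5,.079)]: draw(im,d,circ(a,b,.138,.024),1.5,o,(255,0,255),True);draw(im,d,circ(a,b,.018,.029),1.5,o,(255,0,255),True)
for z in(.047,.015):draw(im,d,box(.607,-.1055,z,y,.036,.07),1.5,o,(255,255,0),True)
cv2.imwrite("pics/w1o.png",im)
marks(("wrist",),N,3)
E
```

```text
t 7.83 pos [0.5005 0.077  0.2318] open 0.0853 F [-0.5  0.8 -0.3] yang 5.77 tilt [-1.     0.001  0.001]
world d cm [ -0.05   0.2  -13.18]  tool slide [13.17 -0.05 -0.22]
turn tool [-0.43  0.06 -0.08]  slide after turn [13.18 -0.03 -0.21]
cam [0.493 0.15  0.375] [ 0.031 -0.293 -0.956]
chamber_red [ 0.5066 -0.027   0.0159] [0.0008 0.0021 0.0008] 3
chamber_yellow [0.4992 0.0687 0.0216] [0.001  0.0013 0.0016] 3
manifold [ 0.6089 -0.1065  0.0156] [0.0008 0.0012 0.0007] 3
square_red [ 0.607  -0.1085  0.0161] [0. 0. 0.] 1
beaker [0.588  0.0903 0.0179] [0.0006 0.0005 0.001 ] 3
```

View pics/w1o.png

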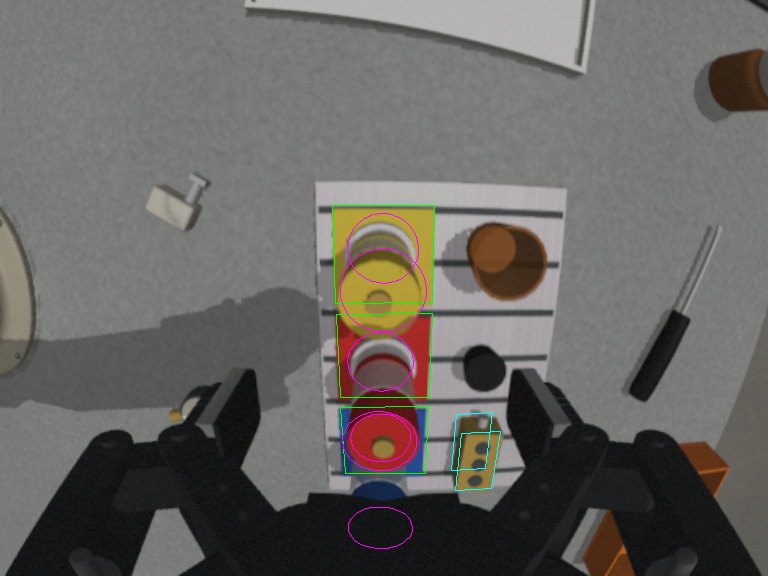

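```bash
python3 - <<'E'
from go import *
px=dict(scene=(np.array([[127,183],[245,128],[367,67]])/4+[170,140]),side=(np.array([[283,66],[384,127],[521,205]])/4+[175,120]),wrist=np.array([[383,448],[378,303]])/1.5)
for c,p in px.items():
    d=ctrl.camera(c); print(c,unproj(d,p,.143,c=="wrist").round(4).tolist())
marks(("scene","side"),N[:4],3)
E
```

```text
scene [[0.5156, -0.1051, 0.143], [0.5107, -0.0203, 0.143], [0.5022, 0.0737, 0.143]]
side [[0.5168, -0.1013, 0.143], [0.5119, -0.0177, 0.143], [0.5032, 0.0799, 0.143]]
wrist [[0.5099, -0.0187, 0.143], [0.4967, 0.0776, 0.143]]
chamber_red [ 0.5093 -0.0224  0.017 ] [0.0017 0.0017 0.0011] 6
chamber_blue [ 0.5176 -0.1043  0.0189] [0.0014 0.0019 0.0012] 5
chamber_yellow [0.4996 0.0777 0.0198] [0.0019 0.0018 0.003 ] 6
manifold [ 0.6073 -0.1057  0.0135] [0.0016 0.0015 0.002 ] 5
```

>>> play_rows:
  increments:
    - {"claw": 1,"slide": [4,0,0],"turn": [0,0,0]}
    - {"claw": 1,"slide": [4,0,0],"turn": [0,0,0]}
    - {"claw": 1,"slide": [3.5,0,0],"turn": [0,0,0]}
    - {"claw": 1,"slide": [1.7,0,0],"turn": [0,0,0]}
    - {"claw": 1,"slide": [0,0,0],"turn": [0,0,0]}
    - {"claw": -1,"slide": [0,0,0],"turn": [0,0,0]}
    - {"claw": -1,"slide": [0,0,0],"turn": [0,0,0]}
    - {"claw": -1,"slide": [0,0,0],"turn": [0,0,0]}
    - {"claw": -1,"slide": [0,0,0],"turn": [0,0,0]}
    - {"claw": -1,"slide": [0,0,0],"turn": [0,0,0]}

```text
t: 12.42
ee_pos: [0.4994, 0.0812, 0.1004]
eef_rot: [111.2, 89.9, 27.3]
force: [-2.7, -0.5, 7.5]
opening: 0.047
```

```bash
python3 - <<'E'
from go import *
plan((.607,.324,.20),6.2)
d=ctrl.camera("wrist");cv2.imwrite("pics/w2.png",d["image"][:,:,::-1])
E
```

```text
t 12.43 pos [0.4994 0.0812 0.1004] open 0.047 F [-2.7 -0.5  7.5] yang 6.16 tilt [-1.     0.001 -0.   ]
world d cm [10.76 24.28  9.96]  tool slide [ -9.93  13.32 -22.98]
turn tool [-0.04 -0.03 -0.07]  slide after turn [ -9.96  13.32 -22.97]
```

View pics/w2.png

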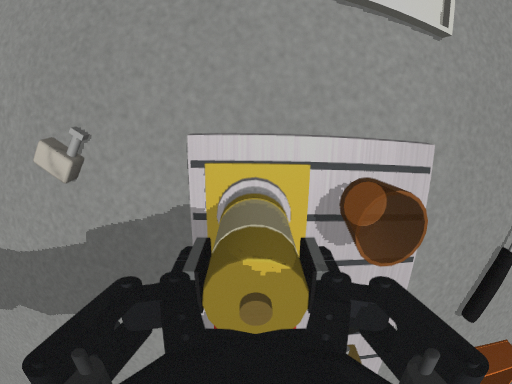

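>>> play_rows:
  increments:
    - {"claw": -1,"slide": [-2,0,0],"turn": [0,0,0]}
    - {"claw": -1,"slide": [-4,0,0],"turn": [0,0,0]}
    - {"claw": -1,"slide": [-4,0.3,-0.5],"turn": [0,0,0]}
    - {"claw": -1,"slide": [0,1.5,-2.7],"turn": [0,0,0]}
    - {"claw": -1,"slide": [0,2.5,-4.4],"turn": [0,0,0]}
    - {"claw": -1,"slide": [0,2.5,-4.4],"turn": [0,0,0]}
    - {"claw": -1,"slide": [0,2.5,-4.4],"turn": [0,0,0]}
    - {"claw": -1,"slide": [0,2.5,-4.4],"turn": [0,0,0]}
    - {"claw": -1,"slide": [0,1.5,-2.7],"turn": [0,0,0]}
    - {"claw": -1,"slide": [4,0,0],"turn": [0,0,0]}

```text
t: 13.72
ee_pos: [0.608, 0.3336, 0.1613]
eef_rot: [123.6, 89.6, 40.0]
force: [-0.0, -0.6, -4.7]
opening: 0.0468
```

```bash
python3 - <<'E'
from go import *
plan((.607,.329,.088),6.2)
d=ctrl.camera("scene");cv2.imwrite("pics/s3.png",d["image"][:,:,::-1])
d=ctrl.camera("wrist");cv2.imwrite("pics/w3.png",d["image"][:,:,::-1])
E
```

```text
t 13.72 pos [0.608  0.3336 0.1613] open 0.0468 F [-0.  -0.6 -4.7] yang 6.38 tilt [-1.     0.006 -0.004]
world d cm [-0.1  -0.46 -7.33]  tool slide [ 7.33 -0.19  0.47]
turn tool [ 0.18 -0.23 -0.34]  slide after turn [ 7.33 -0.14  0.44]
```

View pics/s3.png

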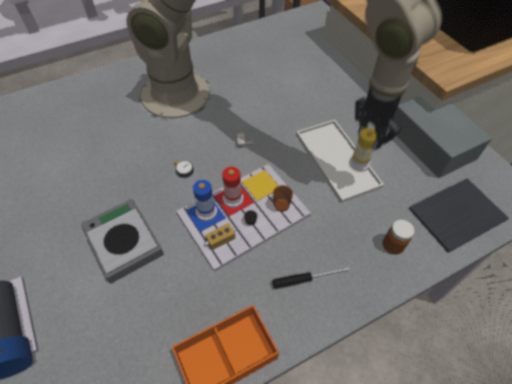

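View pics/w3.png

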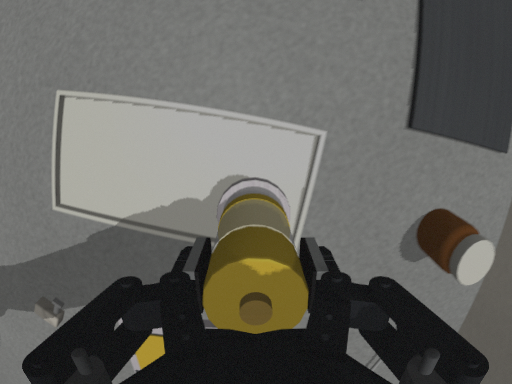

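>>> play_rows:
  increments:
    - {"claw": -1,"slide": [4,0,0.2],"turn": [0,0,0]}
    - {"claw": -1,"slide": [2,0,0.2],"turn": [0,0,0]}
    - {"claw": -1,"slide": [0.7,0,0],"turn": [0,0,0]}
    - {"claw": -1,"slide": [0,0,0],"turn": [0,0,0]}

```text
t: 14.32
ee_pos: [0.607, 0.325, 0.0929]
eef_rot: [115.6, 90.0, 31.7]
force: [-0.7, -0.5, -3.1]
opening: 0.047
```

```bash
python3 - <<'E'
from go import *
plan((.607,.329,.088),6.2)
E
```

```text
t 14.32 pos [0.607  0.325  0.0929] open 0.047 F [-0.7 -0.5 -3.1] yang 6.14 tilt [-1.  0. -0.]
world d cm [ 0.    0.4  -0.49]  tool slide [ 0.49  0.05 -0.4 ]
turn tool [-0.06 -0.01 -0.02]  slide after turn [ 0.49  0.05 -0.4 ]
```

>>> play_rows:
  increments:
    - {"claw": -1,"slide": [0.3,0,-0.3],"turn": [0,0,0]}
    - {"claw": -1,"slide": [0.15,0,0],"turn": [0,0,0]}
    - {"claw": -1,"slide": [0,0,0],"turn": [0,0,0]}

```text
t: 14.7
ee_pos: [0.6063, 0.3282, 0.0881]
eef_rot: [118.9, 90.0, 35.1]
force: [-0.7, -0.2, -3.3]
opening: 0.0468
```

>>> play_rows:
  increments:
    - {"claw": -1,"slide": [0.1,0,0],"turn": [0,0,0]}
    - {"claw": -1,"slide": [0,0,0],"turn": [0,0,0]}

```text
t: 14.95
ee_pos: [0.6065, 0.3281, 0.0876]
eef_rot: [131.9, 90.0, 48.1]
force: [-2.2, -1.0, 4.8]
opening: 0.0469
```

>>> play_rows:
  increments:
    - {"claw": 0.6,"slide": [0,0,0],"turn": [0,0,0]}
    - {"claw": 0.6,"slide": [0,0,0],"turn": [0,0,0]}
    - {"claw": 0.6,"slide": [0,0,0],"turn": [0,0,0]}
    - {"claw": 0.6,"slide": [-1,0,0],"turn": [0,0,0]}
    - {"claw": 0.6,"slide": [-3,0,0],"turn": [0,0,0]}
    - {"claw": 1,"slide": [-5,0,0],"turn": [0,0,0]}
    - {"claw": 1,"slide": [-5,0,0],"turn": [0,0,0]}

```text
t: 15.82
ee_pos: [0.6063, 0.3278, 0.2288]
eef_rot: [22.2, 90.0, -61.7]
force: [-0.2, 0.6, 0.1]
opening: 0.0856
```

```bash
python3 - <<'E'
from go import *
plan((.510,-.0205,.225),6.2)
d=ctrl.camera("scene");cv2.imwrite("pics/s4.png",d["image"][100:300,150:450,::-1].repeat(2,0).repeat(2,1))
E
```

```text
t 15.82 pos [0.6063 0.3278 0.2288] open 0.0856 F [-0.2  0.6  0.1] yang 6.14 tilt [-1.  0.  0.]
world d cm [ -9.63 -34.83  -0.38]  tool slide [  0.38 -13.3   33.6 ]
turn tool [-0.06  0.01 -0.  ]  slide after turn [  0.38 -13.33  33.59]
```

View pics/s4.png

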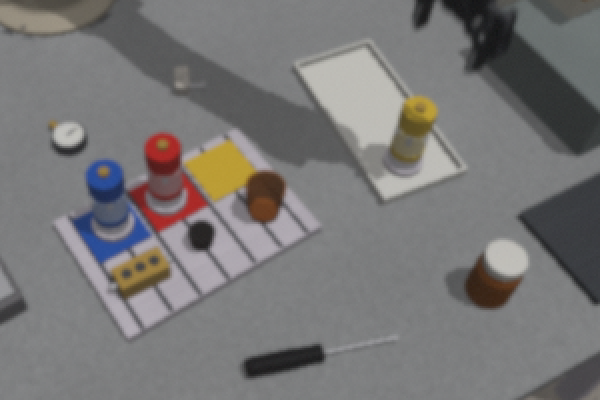

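>>> play_rows:
  increments:
    - {"claw": 1,"slide": [0,-1,2.6],"turn": [0,0,0]}
    - {"claw": 1,"slide": [0,-1.9,4.8],"turn": [0,0,0]}
    - {"claw": 1,"slide": [0,-1.9,4.8],"turn": [0,0,0]}
    - {"claw": 1,"slide": [0,-1.9,4.8],"turn": [0,0,0]}
    - {"claw": 1,"slide": [0,-1.9,4.8],"turn": [0,0,0]}
    - {"claw": 1,"slide": [0,-1.9,4.8],"turn": [0,0,0]}
    - {"claw": 1,"slide": [0,-1.8,4.4],"turn": [0,0,0]}
    - {"claw": 1,"slide": [0,-1,2.6],"turn": [0,0,0]}
    - {"claw": 1,"slide": [3,0,0],"turn": [0,0,0]}
    - {"claw": 1,"slide": [0,0,0],"turn": [0,0,0]}

```text
t: 17.12
ee_pos: [0.5092, -0.0206, 0.1961]
eef_rot: [-93.1, 89.9, -177.0]
force: [-0.4, -0.6, -0.3]
opening: 0.0856
```

```bash
python3 - <<'E'
from go import *
plan((.510,-.0205,.10),6.2)
E
```

```text
t 17.12 pos [ 0.5092 -0.0206  0.1961] open 0.0856 F [-0.4 -0.6 -0.3] yang 6.1 tilt [-1.    -0.002 -0.   ]
world d cm [ 0.08  0.01 -9.61]  tool slide [ 9.61  0.1  -0.  ]
turn tool [-0.1  -0.01  0.13]  slide after turn [ 9.61  0.08 -0.01]
```

>>> play_rows:
  increments:
    - {"claw": 1,"slide": [4,0.1,0],"turn": [0,0,0]}
    - {"claw": 1,"slide": [4,0,0],"turn": [0,0,0]}
    - {"claw": 1,"slide": [1.6,0,0],"turn": [0,0,0]}
    - {"claw": 1,"slide": [0,0,0],"turn": [0,0,0]}
    - {"claw": 1,"slide": [0,0,0],"turn": [0,0,0]}
    - {"claw": -1,"slide": [0,0,0],"turn": [0,0,0]}
    - {"claw": -1,"slide": [0,0,0],"turn": [0,0,0]}
    - {"claw": -1,"slide": [0,0,0],"turn": [0,0,0]}
    - {"claw": -1,"slide": [0,0,0],"turn": [0,0,0]}
    - {"claw": -1,"slide": [0,0,0],"turn": [0,0,0]}

```text
t: 18.38
ee_pos: [0.5114, -0.0202, 0.1017]
eef_rot: [104.0, 89.9, 20.2]
force: [-2.7, 1.1, 9.8]
opening: 0.0469
```

```bash
python3 - <<'E'
from go import *
plan((.517,.334,.20),6.2)
E
```

```text
t 18.38 pos [ 0.5114 -0.0202  0.1017] open 0.0469 F [-2.7  1.1  9.8] yang 6.15 tilt [-1.     0.001 -0.   ]
world d cm [ 0.56 35.42  9.83]  tool slide [ -9.82   4.37 -35.16]
turn tool [-0.05 -0.02 -0.06]  slide after turn [ -9.83   4.39 -35.15]
```

>>> play_rows:
  increments:
    - {"claw": -1,"slide": [-2,0,0],"turn": [0,0,0]}
    - {"claw": -1,"slide": [-4,0,0],"turn": [0,0,0]}
    - {"claw": -1,"slide": [-4,0.2,-1.2],"turn": [0,0,0]}
    - {"claw": -1,"slide": [0,0.6,-5],"turn": [0,0,0]}
    - {"claw": -1,"slide": [0,0.7,-5.5],"turn": [0,0,0]}
    - {"claw": -1,"slide": [0,0.7,-5.5],"turn": [0,0,0]}
    - {"claw": -1,"slide": [0,0.7,-5.5],"turn": [0,0,0]}
    - {"claw": -1,"slide": [0,0.7,-5.5],"turn": [0,0,0]}
    - {"claw": -1,"slide": [0,0.5,-4],"turn": [0,0,0]}
    - {"claw": -1,"slide": [0,0.3,-3],"turn": [0,0,0]}

```text
t: 19.62
ee_pos: [0.5163, 0.3367, 0.2005]
eef_rot: [-84.8, 90.0, -168.5]
force: [0.5, 0.1, -2.1]
opening: 0.0468
```

>>> play_rows:
  increments:
    - {"claw": -1,"slide": [4,0,0],"turn": [0,0,0]}
    - {"claw": -1,"slide": [4,0,0],"turn": [0,0,0]}
    - {"claw": -1,"slide": [2,0,0],"turn": [0,0,0]}
    - {"claw": -1,"slide": [0.7,0,0],"turn": [0,0,0]}
    - {"claw": -1,"slide": [0,0,0],"turn": [0,0,0]}
    - {"claw": -1,"slide": [0,0,0],"turn": [0,0,0]}

```text
t: 20.38
ee_pos: [0.5176, 0.3348, 0.0948]
eef_rot: [121.5, 89.9, 37.7]
force: [0.5, 0.4, -2.3]
opening: 0.047
```

```bash
python3 - <<'E'
from go import *
plan((.517,.334,.0885),6.2)
d=ctrl.camera("scene");cv2.imwrite("pics/s5.png",d["image"][100:300,150:450,::-1].repeat(2,0).repeat(2,1))
E
```

```text
t 20.38 pos [0.5176 0.3348 0.0948] open 0.047 F [ 0.5  0.4 -2.3] yang 6.15 tilt [-1.     0.001 -0.001]
world d cm [-0.06 -0.08 -0.63]  tool slide [ 0.63 -0.07  0.07]
turn tool [-0.05 -0.05 -0.07]  slide after turn [ 0.63 -0.07  0.07]
```

View pics/s5.png

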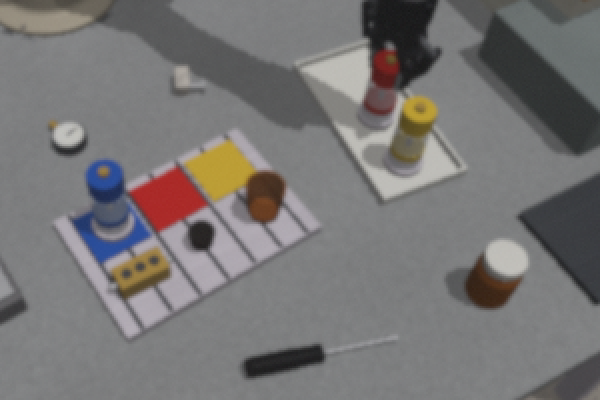

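>>> play_rows:
  increments:
    - {"claw": -1,"slide": [0.5,0,0],"turn": [0,0,0]}
    - {"claw": -1,"slide": [0.15,0,0],"turn": [0,0,0]}
    - {"claw": -1,"slide": [0,0,0],"turn": [0,0,0]}

```text
t: 20.8
ee_pos: [0.5174, 0.3349, 0.0888]
eef_rot: [141.9, 89.9, 58.1]
force: [-3.1, -1.2, 12.9]
opening: 0.0469
```

Contact made; release and rise.

>>> play_rows:
  increments:
    - {"claw": 0.5,"slide": [0,0,0],"turn": [0,0,0]}
    - {"claw": 0.5,"slide": [0,0,0],"turn": [0,0,0]}
    - {"claw": 0.5,"slide": [0,0,0],"turn": [0,0,0]}
    - {"claw": 0.5,"slide": [-1,0,0],"turn": [0,0,0]}
    - {"claw": 0.5,"slide": [-3,0,0],"turn": [0,0,0]}
    - {"claw": 0.5,"slide": [-5,0,0],"turn": [0,0,0]}
    - {"claw": 1,"slide": [-3,0,0],"turn": [0,0,0]}

```text
t: 21.68
ee_pos: [0.5177, 0.3345, 0.2101]
eef_rot: [117.9, 89.9, 34.1]
force: [1.5, -0.4, -0.4]
opening: 0.0796
```

```bash
python3 - <<'E'
from go import *
plan((.517,-.104,.20),6.2)
y=np.radians(6.2)
from ov import ov
ov("b",(.511,-.0175,y),(.517,.334,np.radians(-5.3)),(.507,-.3368),(.6075,-.106,y),[(.517,-.104)])
E
```

```text
t 21.68 pos [0.5177 0.3345 0.2101] open 0.0796 F [ 1.5 -0.4 -0.4] yang 6.13 tilt [-1.     0.002 -0.001]
world d cm [ -0.07 -43.85  -1.01]  tool slide [ 0.95 -4.76 43.6 ]
turn tool [-0.07 -0.06 -0.12]  slide after turn [ 1.01 -4.81 43.59]
```

View pics/b_scene0.png

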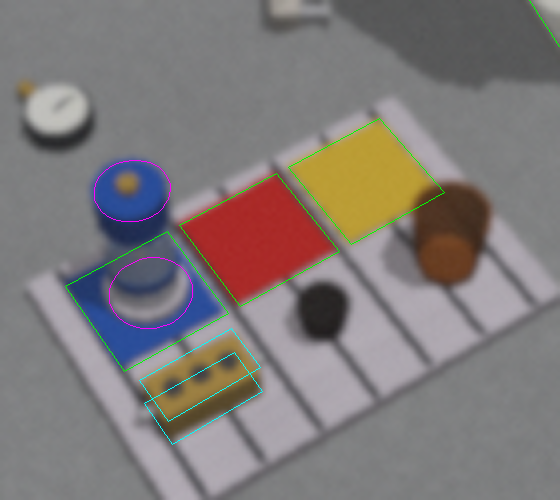

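View pics/b_side0.png

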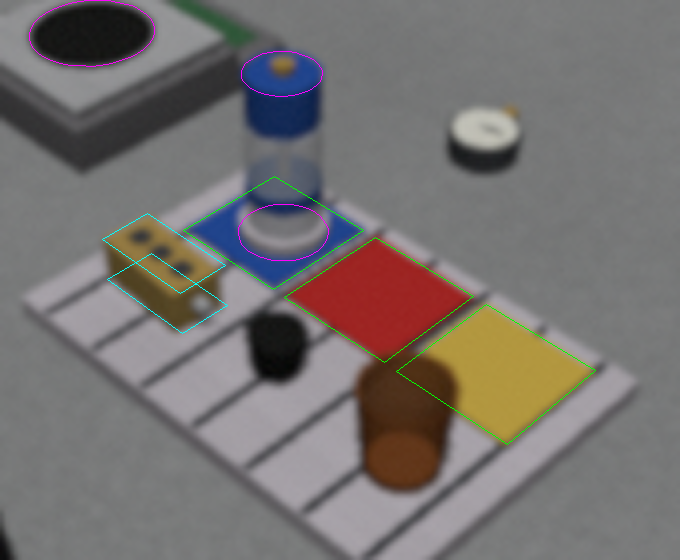

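>>> play_rows:
  increments:
    - {"claw": 1,"slide": [0,-0.3,2.6],"turn": [0,0,0]}
    - {"claw": 1,"slide": [0,-0.6,5.5],"turn": [0,0,0]}
    - {"claw": 1,"slide": [0,-0.6,5.5],"turn": [0,0,0]}
    - {"claw": 1,"slide": [0,-0.6,5.5],"turn": [0,0,0]}
    - {"claw": 1,"slide": [0,-0.6,5.5],"turn": [0,0,0]}
    - {"claw": 1,"slide": [0,-0.6,5.5],"turn": [0,0,0]}
    - {"claw": 1,"slide": [0,-0.6,5.5],"turn": [0,0,0]}
    - {"claw": 1,"slide": [0,-0.6,5.0],"turn": [0,0,0]}
    - {"claw": 1,"slide": [0,-0.3,3],"turn": [0,0,0]}
    - {"claw": 1,"slide": [1,0,0],"turn": [0,0,0]}

```text
t: 23.02
ee_pos: [0.515, -0.1078, 0.1971]
eef_rot: [-3.9, 89.9, -88.1]
force: [-0.8, 0.1, 0.1]
opening: 0.0854
```

>>> play_rows:
  increments:
    - {"claw": 1,"slide": [0,0,0],"turn": [0,0,0]}

```text
t: 23.15
ee_pos: [0.5148, -0.1039, 0.196]
eef_rot: [-106.7, 89.8, 169.5]
force: [0.1, 0.6, 0.1]
opening: 0.0855
```

```bash
python3 - <<'E'
from go import *
plan((.5168,-.1045,.10),6.2)
E
```

```text
t 23.15 pos [ 0.5148 -0.1039  0.196 ] open 0.0855 F [0.1 0.6 0.1] yang 6.13 tilt [-1.    -0.003 -0.001]
world d cm [ 0.2  -0.06 -9.6 ]  tool slide [9.6  0.21 0.09]
turn tool [-0.07 -0.05  0.16]  slide after turn [9.6  0.19 0.08]
```

>>> play_rows:
  increments:
    - {"claw": 1,"slide": [4,0.2,0],"turn": [0,0,0]}
    - {"claw": 1,"slide": [4,0,0],"turn": [0,0,0]}
    - {"claw": 1,"slide": [1.6,0,0],"turn": [0,0,0]}
    - {"claw": 1,"slide": [0,0,0],"turn": [0,0,0]}
    - {"claw": 1,"slide": [0,0,0],"turn": [0,0,0]}
    - {"claw": -1,"slide": [0,0,0],"turn": [0,0,0]}
    - {"claw": -1,"slide": [0,0,0],"turn": [0,0,0]}
    - {"claw": -1,"slide": [0,0,0],"turn": [0,0,0]}
    - {"claw": -1,"slide": [0,0,0],"turn": [0,0,0]}
    - {"claw": -1,"slide": [0,0,0],"turn": [0,0,0]}

```text
t: 24.4
ee_pos: [0.5179, -0.1041, 0.1022]
eef_rot: [115.5, 90.0, 31.6]
force: [-2.9, 0.7, 10.3]
opening: 0.0465
```

```bash
python3 - <<'E'
from go import *
plan((.427,.343,.20),6.2)
E
```

```text
t 24.4 pos [ 0.5179 -0.1041  0.1022] open 0.0465 F [-2.9  0.7 10.3] yang 6.14 tilt [-1.  0. -0.]
world d cm [-9.09 44.71  9.78]  tool slide [ -9.77  -4.26 -45.42]
turn tool [-0.06 -0.01 -0.03]  slide after turn [ -9.78  -4.21 -45.43]
```

>>> play_rows:
  increments:
    - {"claw": -1,"slide": [-2,0,0],"turn": [0,0,0]}
    - {"claw": -1,"slide": [-4,0,0],"turn": [0,0,0]}
    - {"claw": -1,"slide": [-4,0,-1],"turn": [0,0,0]}
    - {"claw": -1,"slide": [0,-0.5,-4.4],"turn": [0,0,0]}
    - {"claw": -1,"slide": [0,-0.6,-5.5],"turn": [0,0,0]}
    - {"claw": -1,"slide": [0,-0.6,-5.5],"turn": [0,0,0]}
    - {"claw": -1,"slide": [0,-0.6,-5.5],"turn": [0,0,0]}
    - {"claw": -1,"slide": [0,-0.6,-5.5],"turn": [0,0,0]}
    - {"claw": -1,"slide": [0,-0.6,-5.5],"turn": [0,0,0]}
    - {"claw": -1,"slide": [0,-0.5,-5.5],"turn": [0,0,0]}

```text
t: 25.65
ee_pos: [0.4363, 0.2752, 0.2014]
eef_rot: [96.5, 90.0, 12.7]
force: [0.9, -0.1, -3.4]
opening: 0.0467
```

>>> play_rows:
  increments:
    - {"claw": -1,"slide": [0,-0.2,-4.5],"turn": [0,0,0]}
    - {"claw": -1,"slide": [0,0,-2.5],"turn": [0,0,0]}
    - {"claw": -1,"slide": [0,0,0],"turn": [0,0,0]}
    - {"claw": -1,"slide": [0,0,0],"turn": [0,0,0]}

```text
t: 26.15
ee_pos: [0.4279, 0.3413, 0.2012]
eef_rot: [-19.2, 89.9, -103.1]
force: [0.5, -0.5, -2.3]
opening: 0.0468
```

```bash
python3 - <<'E'
from go import *
plan((.427,.343,.089),6.2)
d=ctrl.camera("scene");cv2.imwrite("pics/s6.png",d["image"][50:250,150:450,::-1].repeat(2,0).repeat(2,1))
E
```

```text
t 26.15 pos [0.4279 0.3413 0.2012] open 0.0468 F [ 0.5 -0.5 -2.3] yang 6.07 tilt [-1.    -0.     0.001]
world d cm [ -0.09   0.17 -11.22]  tool slide [11.22 -0.07 -0.19]
turn tool [-0.13  0.06  0.02]  slide after turn [11.22 -0.07 -0.18]
```

View pics/s6.png

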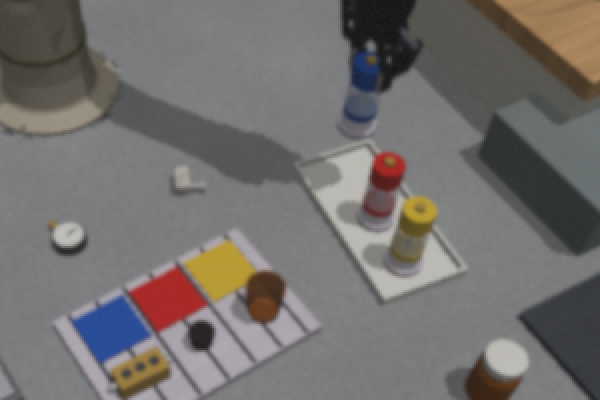

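>>> play_rows:
  increments:
    - {"claw": -1,"slide": [4,0,-0.1],"turn": [0,0,0]}
    - {"claw": -1,"slide": [4,0,-0.1],"turn": [0,0,0]}
    - {"claw": -1,"slide": [2.2,0,0],"turn": [0,0,0]}
    - {"claw": -1,"slide": [0.6,0,0],"turn": [0,0,0]}
    - {"claw": -1,"slide": [0.4,0,0],"turn": [0,0,0]}
    - {"claw": -1,"slide": [0,0,0],"turn": [0,0,0]}

```text
t: 26.95
ee_pos: [0.428, 0.3449, 0.09]
eef_rot: [122.5, 89.9, 38.6]
force: [0.3, -0.1, -3.4]
opening: 0.0468
```

>>> play_rows:
  increments:
    - {"claw": -1,"slide": [0.15,0,0],"turn": [0,0,0]}
    - {"claw": -1,"slide": [0,0,0],"turn": [0,0,0]}

```text
t: 27.2
ee_pos: [0.4279, 0.3454, 0.0892]
eef_rot: [138.2, 89.9, 54.4]
force: [-1.5, -0.4, 7.0]
opening: 0.0467
```

>>> play_rows:
  increments:
    - {"claw": 0.5,"slide": [0,0,0],"turn": [0,0,0]}
    - {"claw": 0.5,"slide": [0,0,0],"turn": [0,0,0]}
    - {"claw": 0.5,"slide": [0,0,0],"turn": [0,0,0]}
    - {"claw": 0.5,"slide": [-1,0,0],"turn": [0,0,0]}
    - {"claw": 0.5,"slide": [-3,0,0],"turn": [0,0,0]}
    - {"claw": 0.5,"slide": [-5,0,0],"turn": [0,0,0]}
    - {"claw": 0.5,"slide": [-3,0,0],"turn": [0,0,0]}

```text
t: 28.08
ee_pos: [0.428, 0.345, 0.2104]
eef_rot: [126.0, 89.9, 42.1]
force: [0.1, 1.0, 0.5]
opening: 0.064
```

```bash
python3 - <<'E'
from go import *
plan((.6075,-.106,.20),6.2)
d=ctrl.camera("scene")
cr=d["image"][215:255,195:245,::-1];cv2.imwrite("pics/m.png",cv2.resize(cr,None,fx=14,fy=14,interpolation=cv2.INTER_CUBIC))
d=ctrl.camera("side")
cr=d["image"][165:205,190:245,::-1];cv2.imwrite("pics/m2.png",cv2.resize(cr,None,fx=14,fy=14,interpolation=cv2.INTER_CUBIC))
E
```

```text
t 28.07 pos [0.428  0.345  0.2104] open 0.064 F [0.1 1.  0.5] yang 6.13 tilt [-1.     0.002 -0.001]
world d cm [ 17.95 -45.1   -1.04]  tool slide [ 1.01 13.03 46.76]
turn tool [-0.07 -0.07 -0.09]  slide after turn [ 1.04 12.98 46.77]
```

View pics/m.png

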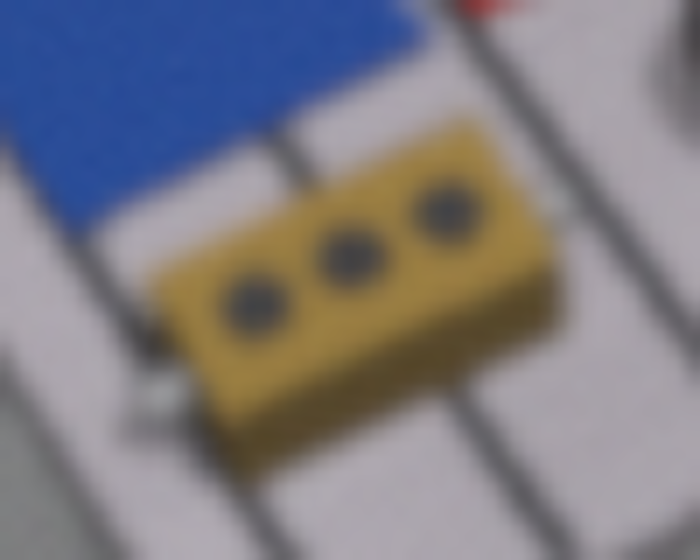

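View pics/m2.png

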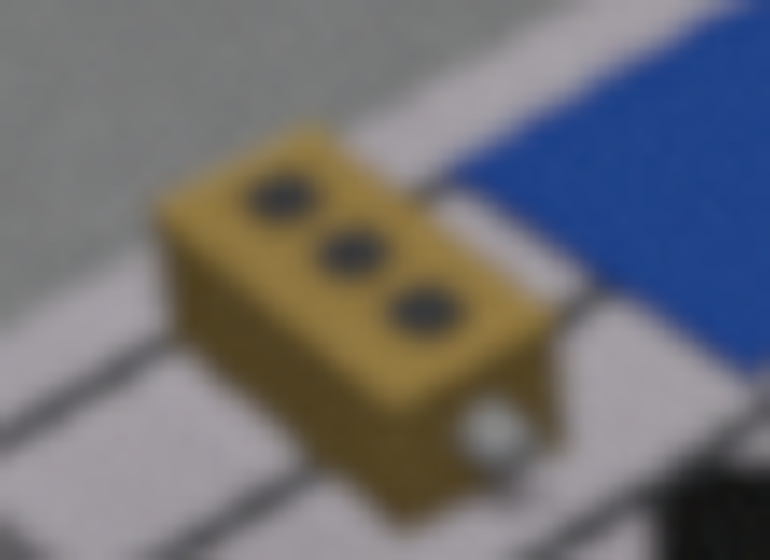

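```bash
python3 - <<'E'
from go import *
for c,p in dict(scene=(np.array([[155,278],[478,125],[560,250],[225,430]])/14+[195,215]),side=(np.array([[315,128],[555,312],[395,410],[158,205]])/14+[190,165])).items():
    d=ctrl.camera(c);q=unproj(d,p-.5,.047);print(c,q.mean(0).round(4),q[:,:2].round(3).tolist())
    v=q[1]-q[0]+q[2]-q[3];print("yaw",np.degrees(np.arctan2(-v[0],v[1])), np.linalg.norm(v)/2)
    h=(np.array([[255,303],[350,253],[448,212]])/14+[195,215]) if c=="scene" else np.array([[283,195],[353,253],[425,310]])/14+[190,165]
    q=unproj(d,h-.5,.047);v=q[2]-q[0];print("holes",q[1].round(4),q.mean(0).round(4),np.degrees(np.arctan2(-v[0],v[1])))
E
```

```text
scene [ 0.6098 -0.1063  0.047 ] [[0.594, -0.14], [0.592, -0.073], [0.624, -0.071], [0.629, -0.141]]
yaw 2.9056692009207077 0.06887965691982058
holes [ 0.6062 -0.1058  0.047 ] [ 0.6068 -0.1058  0.047 ] 1.1780969301614208
side [ 0.6098 -0.1051  0.047 ] [[0.594, -0.14], [0.591, -0.073], [0.627, -0.069], [0.627, -0.139]]
yaw 1.4051675316251007 0.06836670548659012
holes [ 0.6086 -0.1071  0.047 ] [ 0.6085 -0.1072  0.047 ] 1.491630067258423
```

>>> play_rows:
  increments:
    - {"claw": 1,"slide": [0,0.8,2.8],"turn": [0,0,0]}
    - {"claw": 1,"slide": [0,1.5,5.5],"turn": [0,0,0]}
    - {"claw": 1,"slide": [0,1.5,5.5],"turn": [0,0,0]}
    - {"claw": 1,"slide": [0,1.5,5.5],"turn": [0,0,0]}
    - {"claw": 1,"slide": [0,1.5,5.5],"turn": [0,0,0]}
    - {"claw": 1,"slide": [0,1.5,5.5],"turn": [0,0,0]}
    - {"claw": 1,"slide": [0,1.5,5.5],"turn": [0,0,0]}
    - {"claw": 1,"slide": [0,1.5,5.5],"turn": [0,0,0]}
    - {"claw": 1,"slide": [0,1.1,3.5],"turn": [0,0,0]}
    - {"claw": 1,"slide": [0,0.6,2],"turn": [4.3,0,0]}

```text
t: 29.52
ee_pos: [0.6067, -0.1086, 0.2066]
eef_rot: [-85.8, 89.9, -174.3]
force: [-0.1, 0.5, 0.1]
opening: 0.0855
```

>>> play_rows:
  increments:
    - {"claw": 1,"slide": [3,0,0],"turn": [0,0,0]}
    - {"claw": 1,"slide": [3,0,0],"turn": [0,0,0]}
    - {"claw": 1,"slide": [0,0,0],"turn": [0,0,0]}
    - {"claw": 1,"slide": [0,0,0],"turn": [0,0,0]}

```text
t: 30.02
ee_pos: [0.6071, -0.106, 0.1482]
eef_rot: [-91.2, 90.0, -179.3]
force: [0.9, -0.8, -0.3]
opening: 0.0856
```

```bash
python3 - <<'E'
from go import *
plan((.608,-.106,.022),1.8)
for c in("scene","wrist"):
    d=ctrl.camera(c);cv2.imwrite(f"pics/{c}7.png",d["image"][:,:,::-1])
marks(("wrist",),["manifold"],3)
E
```

```text
t 30.02 pos [ 0.6071 -0.106   0.1482] open 0.0856 F [ 0.9 -0.8 -0.3] yang 1.82 tilt [-1. -0. -0.]
world d cm [  0.09  -0.   -12.62]  tool slide [1.262e+01 9.000e-02 1.000e-02]
turn tool [ 0.02 -0.    0.  ]  slide after turn [1.262e+01 9.000e-02 1.000e-02]
manifold [ 0.61   -0.1067  0.0139] [0.0018 0.002  0.0009] 3
```

View pics/wrist7.png

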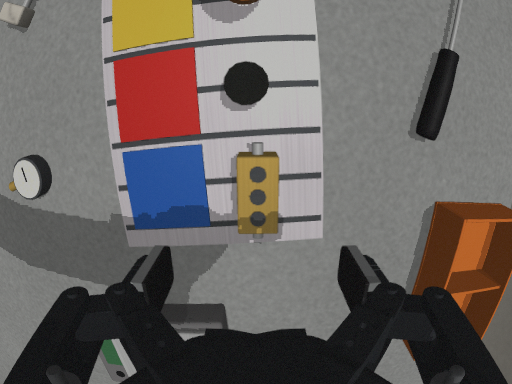

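View pics/scene7.png

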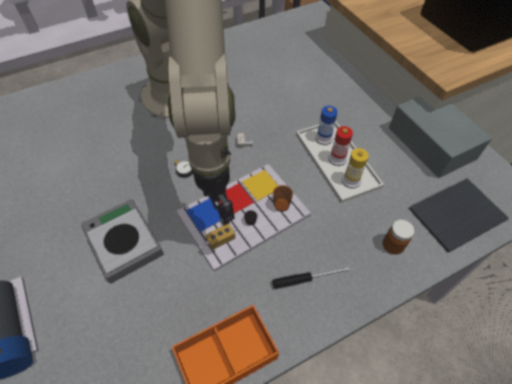

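>>> play_rows:
  increments:
    - {"claw": 1,"slide": [4,0.1,0],"turn": [0,0,0]}
    - {"claw": 1,"slide": [4,0,0],"turn": [0,0,0]}
    - {"claw": 1,"slide": [3,0,0],"turn": [0,0,0]}
    - {"claw": 1,"slide": [1.4,0,0],"turn": [0,0,0]}
    - {"claw": 1,"slide": [0,0,0],"turn": [0,0,0]}
    - {"claw": 1,"slide": [0,0,0],"turn": [0,0,0]}

```text
t: 31.18
ee_pos: [0.6086, -0.1066, 0.0249]
eef_rot: [78.9, 89.9, -9.2]
force: [0.5, 0.1, -0.7]
opening: 0.0854
```

```bash
python3 - <<'E'
from go import *
plan((.608,-.106,.022),1.8)
for c in("side","wrist"):
    d=ctrl.camera(c);cv2.imwrite(f"pics/{c}8.png",d["image"][:,:,::-1])
E
```

```text
t 31.18 pos [ 0.6086 -0.1066  0.0249] open 0.0854 F [ 0.5  0.1 -0.7] yang 1.85 tilt [-1.     0.002  0.   ]
world d cm [-0.06  0.06 -0.29]  tool slide [ 0.29 -0.06 -0.06]
turn tool [ 0.05  0.02 -0.09]  slide after turn [ 0.29 -0.06 -0.06]
```

View pics/wrist8.png

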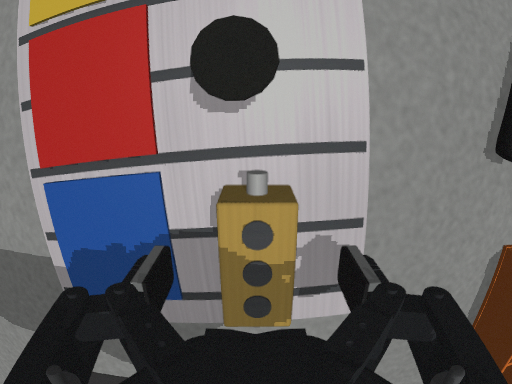

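>>> play_rows:
  increments:
    - {"claw": 1,"slide": [0.5,0,0],"turn": [0,0,0]}
    - {"claw": 1,"slide": [0,0,0],"turn": [0,0,0]}
    - {"claw": -1,"slide": [0,0,0],"turn": [0,0,0]}
    - {"claw": -1,"slide": [0,0,0],"turn": [0,0,0]}
    - {"claw": -1,"slide": [0,0,0],"turn": [0,0,0]}
    - {"claw": -1,"slide": [0,0,0],"turn": [0,0,0]}
    - {"claw": -1,"slide": [0,0,0],"turn": [0,0,0]}
    - {"claw": -1,"slide": [0,0,0],"turn": [0,0,0]}

```text
t: 32.28
ee_pos: [0.6084, -0.1065, 0.0192]
eef_rot: [78.3, 89.9, -9.8]
force: [1.5, -0.7, 4.9]
opening: 0.0347
```

```bash
python3 - <<'E'
from go import *
plan((.507,-.337,.16),1.8)
for c in("wrist",):
    d=ctrl.camera(c);cv2.imwrite(f"pics/{c}9.png",d["image"][:,:,::-1])
E
```

```text
t 32.27 pos [ 0.6084 -0.1065  0.0192] open 0.0347 F [ 1.5 -0.7  4.9] yang 1.85 tilt [-1.     0.001  0.   ]
world d cm [-10.14 -23.05  14.08]  tool slide [-14.09 -10.87  22.71]
turn tool [ 0.05  0.01 -0.06]  slide after turn [-14.08 -10.86  22.72]
```

View pics/wrist9.png

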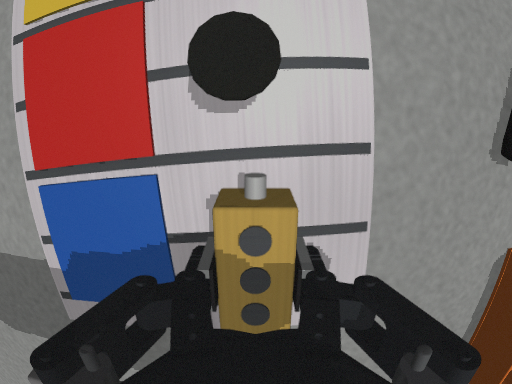

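>>> play_rows:
  increments:
    - {"claw": -1,"slide": [-2,0,0],"turn": [0,0,0]}
    - {"claw": -1,"slide": [-4,0,0],"turn": [0,0,0]}
    - {"claw": -1,"slide": [-4,0,0],"turn": [0,0,0]}
    - {"claw": -1,"slide": [-2,-1,2],"turn": [0,0,0]}
    - {"claw": -1,"slide": [0,-2,4.2],"turn": [0,0,0]}
    - {"claw": -1,"slide": [0,-2.2,4.6],"turn": [0,0,0]}
    - {"claw": -1,"slide": [0,-2.2,4.6],"turn": [0,0,0]}
    - {"claw": -1,"slide": [0,-2.2,4.6],"turn": [0,0,0]}
    - {"claw": -1,"slide": [0,-1.3,2.7],"turn": [0,0,0]}
    - {"claw": -1,"slide": [0,0,0],"turn": [0,0,0]}

```text
t: 33.58
ee_pos: [0.5029, -0.3406, 0.139]
eef_rot: [-55.7, 89.9, -144.2]
force: [-0.4, 0.6, -4.3]
opening: 0.035
```

>>> play_rows:
  increments:
    - {"claw": -1,"slide": [3,0,0],"turn": [0,0,0]}
    - {"claw": -1,"slide": [0,0,0],"turn": [0,0,0]}
    - {"claw": -1,"slide": [0,0,0],"turn": [0,0,0]}

```text
t: 33.95
ee_pos: [0.5063, -0.3366, 0.1093]
eef_rot: [-119.7, 90.0, 152.1]
force: [0.4, -0.5, -3.2]
opening: 0.0349
```

```bash
python3 - <<'E'
from go import *
plan((.507,-.337,.0565),1.8)
for c in("wrist","scene"):
    d=ctrl.camera(c);cv2.imwrite(f"pics/{c}10.png",d["image"][:,:,::-1])
E
```

```text
t 33.95 pos [ 0.5063 -0.3366  0.1093] open 0.0349 F [ 0.4 -0.5 -3.2] yang 1.88 tilt [-1. -0. -0.]
world d cm [ 0.07 -0.04 -5.28]  tool slide [5.28 0.07 0.05]
turn tool [ 0.08 -0.01  0.02]  slide after turn [5.28 0.07 0.05]
```

View pics/wrist10.png

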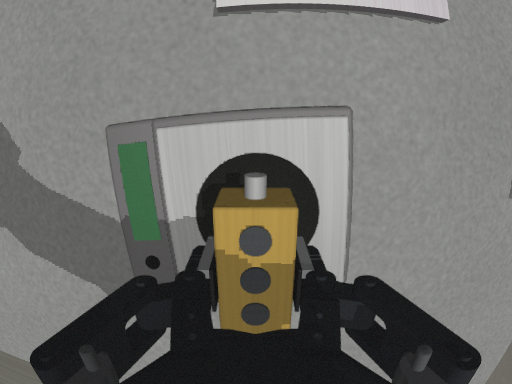

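View pics/scene10.png

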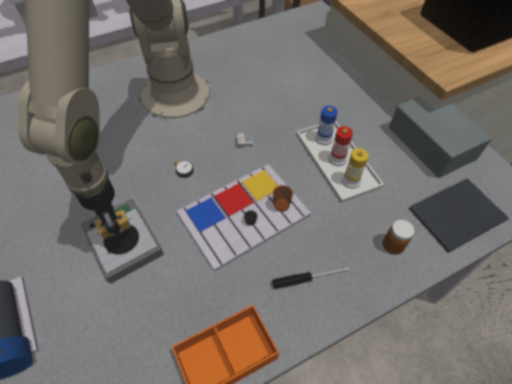

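>>> play_rows:
  increments:
    - {"claw": -1,"slide": [3,0.1,0],"turn": [0,0,0]}
    - {"claw": -1,"slide": [1.5,0,0],"turn": [0,0,0]}
    - {"claw": -1,"slide": [0.5,0,0],"turn": [0,0,0]}
    - {"claw": -1,"slide": [0,0,0],"turn": [0,0,0]}
    - {"claw": -1,"slide": [0,0,0],"turn": [0,0,0]}

```text
t: 34.67
ee_pos: [0.5077, -0.337, 0.0595]
eef_rot: [57.6, 89.9, -30.5]
force: [0.4, 0.1, -2.7]
opening: 0.0352
```

>>> play_rows:
  increments:
    - {"claw": -1,"slide": [0.25,0,0],"turn": [0,0,0]}
    - {"claw": -1,"slide": [0,0,0],"turn": [0,0,0]}

```text
t: 34.92
ee_pos: [0.5074, -0.3367, 0.0564]
eef_rot: [91.3, 90.0, 3.1]
force: [-0.7, 0.0, -3.3]
opening: 0.0352
```

>>> play_rows:
  increments:
    - {"claw": -1,"slide": [0.15,0,0],"turn": [0,0,0]}
    - {"claw": -1,"slide": [0,0,0],"turn": [0,0,0]}

```text
t: 35.17
ee_pos: [0.5074, -0.3368, 0.0561]
eef_rot: [96.2, 89.9, 8.1]
force: [-3.5, 3.0, 10.7]
opening: 0.0355
```

Contact on the pad; release and rise.

>>> play_rows:
  increments:
    - {"claw": 0.6,"slide": [0,0,0],"turn": [0,0,0]}
    - {"claw": 0.6,"slide": [0,0,0],"turn": [0,0,0]}
    - {"claw": 0.6,"slide": [0,0,0],"turn": [0,0,0]}
    - {"claw": 0.6,"slide": [0,0,0],"turn": [0,0,0]}
    - {"claw": 0.6,"slide": [-1,0,0],"turn": [0,0,0]}
    - {"claw": 0.6,"slide": [-4,0,0],"turn": [0,0,0]}
    - {"claw": 0.6,"slide": [-5,0,0],"turn": [0,0,0]}
    - {"claw": 0.6,"slide": [-5,0,0],"turn": [0,0,0]}
    - {"claw": 0.5,"slide": [0,0,0],"turn": [-4.3,0,0]}

```text
t: 36.3
ee_pos: [0.5089, -0.3381, 0.2095]
eef_rot: [54.6, 89.6, -29.2]
force: [0.4, -0.3, -1.0]
opening: 0.0639
```

```bash
python3 - <<'E'
from go import *
plan((.427,.343,.20),6.2)
for c in("wrist","scene"):
    d=ctrl.camera(c);cv2.imwrite(f"pics/{c}11.png",d["image"][:,:,::-1])
marks(("scene","side"),N[:4]+["beaker"],4)
E
```

```text
t 36.3 pos [ 0.5089 -0.3381  0.2095] open 0.0639 F [ 0.4 -0.3 -1. ] yang 6.22 tilt [-1.     0.006  0.004]
world d cm [-8.19 68.11 -0.95]  tool slide [  0.66  -0.76 -68.6 ]
turn tool [ 0.02  0.24 -0.33]  slide after turn [  0.95  -0.78 -68.59]
chamber_red [0.5141 0.333  0.0044] [0.0013 0.0015 0.002 ] 7
chamber_blue [0.4265 0.3427 0.0063] [0.0015 0.0017 0.0005] 8
chamber_yellow [0.6072 0.3272 0.0067] [0.0024 0.0024 0.002 ] 8
manifold [ 0.5043 -0.3362  0.0492] [0.0019 0.0015 0.0023] 8
beaker [0.5937 0.09   0.0161] [0.0015 0.0017 0.0023] 8
```

View pics/wrist11.png

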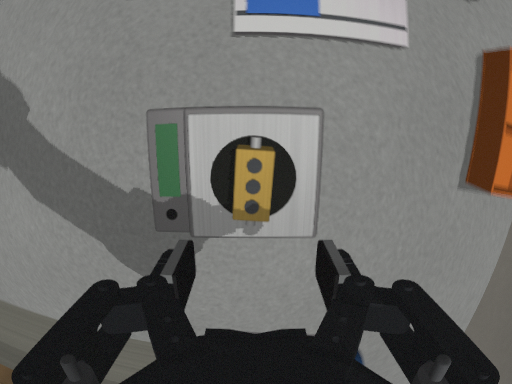

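View pics/scene11.png

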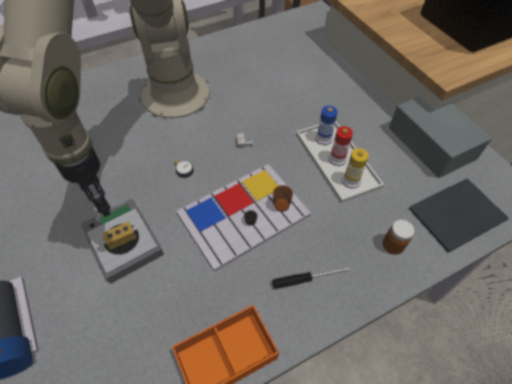

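>>> play_rows:
  increments:
    - {"claw": 0.5,"slide": [0,0,-2.8],"turn": [0,0,0]}
    - {"claw": 0.5,"slide": [0,0,-5],"turn": [0,0,0]}
    - {"claw": 0.5,"slide": [0,0,-5.5],"turn": [0,0,0]}
    - {"claw": 0.5,"slide": [0,-0.1,-5.5],"turn": [0,0,0]}
    - {"claw": 0.5,"slide": [0,-0.1,-5.5],"turn": [0,0,0]}
    - {"claw": 0.5,"slide": [0,-0.1,-5.5],"turn": [0,0,0]}
    - {"claw": 0.5,"slide": [0,-0.1,-5.5],"turn": [0,0,0]}
    - {"claw": 0.5,"slide": [0,-0.1,-5.5],"turn": [0,0,0]}
    - {"claw": 0.5,"slide": [0,-0.1,-5.5],"turn": [0,0,0]}
    - {"claw": 0.5,"slide": [0,-0.1,-5.5],"turn": [0,0,0]}

```text
t: 40.05
ee_pos: [0.4446, 0.1793, 0.205]
eef_rot: [108.6, 90.0, 24.8]
force: [0.8, -0.4, -0.3]
opening: 0.0644
```

>>> play_rows:
  increments:
    - {"claw": 0.5,"slide": [0,0,-5.5],"turn": [0,0,0]}
    - {"claw": 0.5,"slide": [0,0,-5.5],"turn": [0,0,0]}
    - {"claw": 0.5,"slide": [0,0,-4],"turn": [0,0,0]}
    - {"claw": 0.5,"slide": [0,0,-2],"turn": [0,0,0]}
    - {"claw": 0.5,"slide": [0,0,0],"turn": [0,0,0]}
    - {"claw": 0.5,"slide": [0,0,0],"turn": [0,0,0]}

```text
t: 40.8
ee_pos: [0.427, 0.3446, 0.2048]
eef_rot: [-8.9, 89.9, -92.9]
force: [-0.2, -0.8, 0.6]
opening: 0.064
```

```bash
python3 - <<'E'
from go import *
plan((.428,.3445,.089),6.2)
E
```

```text
t 40.8 pos [0.427  0.3446 0.2048] open 0.064 F [-0.2 -0.8  0.6] yang 6.04 tilt [-1.    -0.     0.001]
world d cm [ 1.000e-01 -1.000e-02 -1.158e+01]  tool slide [1.158e+01 1.000e-01 1.000e-02]
turn tool [-0.16  0.05  0.01]  slide after turn [11.58  0.1   0.02]
```

>>> play_rows:
  increments:
    - {"claw": 0.5,"slide": [4,0.1,0],"turn": [0,0,0]}
    - {"claw": 0.5,"slide": [4,0,0],"turn": [0,0,0]}
    - {"claw": 0.5,"slide": [3,0,0],"turn": [0,0,0]}
    - {"claw": 0.5,"slide": [0.5,0,0],"turn": [0,0,0]}
    - {"claw": 0.5,"slide": [0,0,0],"turn": [0,0,0]}
    - {"claw": -1,"slide": [0,0,0],"turn": [0,0,0]}
    - {"claw": -1,"slide": [0,0,0],"turn": [0,0,0]}
    - {"claw": -1,"slide": [0,0,0],"turn": [0,0,0]}
    - {"claw": -1,"slide": [0,0,0],"turn": [0,0,0]}

```text
t: 41.92
ee_pos: [0.4278, 0.3468, 0.0913]
eef_rot: [135.9, 89.9, 52.0]
force: [-2.7, -1.1, 5.0]
opening: 0.0465
```

```bash
python3 - <<'E'
from go import *
plan((.521,-.1085,.19),6.2)
E
```

```text
t 41.92 pos [0.4278 0.3468 0.0913] open 0.0465 F [-2.7 -1.1  5. ] yang 6.16 tilt [-1.     0.001 -0.001]
world d cm [  9.32 -45.53   9.87]  tool slide [-9.92  4.39 46.26]
turn tool [-0.04 -0.07 -0.07]  slide after turn [-9.87  4.35 46.27]
```

>>> play_rows:
  increments:
    - {"claw": -1,"slide": [-2,0,0],"turn": [0,0,0]}
    - {"claw": -1,"slide": [-4,0,0],"turn": [0,0,0]}
    - {"claw": -1,"slide": [-4,0,1],"turn": [0,0,0]}
    - {"claw": -1,"slide": [0,0.4,4.4],"turn": [0,0,0]}
    - {"claw": -1,"slide": [0,0.6,5.5],"turn": [0,0,0]}
    - {"claw": -1,"slide": [0,0.6,5.5],"turn": [0,0,0]}
    - {"claw": -1,"slide": [0,0.6,5.5],"turn": [0,0,0]}
    - {"claw": -1,"slide": [0,0.6,5.5],"turn": [0,0,0]}
    - {"claw": -1,"slide": [0,0.6,5.5],"turn": [0,0,0]}
    - {"claw": -1,"slide": [0,0.5,5.5],"turn": [0,0,0]}

```text
t: 43.18
ee_pos: [0.5078, -0.0326, 0.1907]
eef_rot: [95.6, 89.9, 11.8]
force: [0.9, 0.6, -3.2]
opening: 0.0468
```

>>> play_rows:
  increments:
    - {"claw": -1,"slide": [0,0.4,5],"turn": [0,0,0]}
    - {"claw": -1,"slide": [0,0,2.7],"turn": [0,0,0]}
    - {"claw": -1,"slide": [0,0,0],"turn": [0,0,0]}
    - {"claw": -1,"slide": [4,0,0],"turn": [0,0,0]}
    - {"claw": -1,"slide": [3.5,0,0],"turn": [0,0,0]}
    - {"claw": -1,"slide": [0,0,0],"turn": [0,0,0]}
    - {"claw": -1,"slide": [0,0,0],"turn": [0,0,0]}

```text
t: 44.05
ee_pos: [0.5202, -0.1068, 0.116]
eef_rot: [83.8, 89.9, 0.0]
force: [-0.1, 0.2, -2.8]
opening: 0.0469
```

```bash
cat > chk.py <<'E'
from go import *
import sys
def chk(tag,tgt,name,z0):
    "held chamber: measure & overlay vs square"
    cx,cy,z=tgt
    for c,(x,y,w,h) in dict(scene=(170,110,150,140),side=(175,100,180,140),wrist=(130,60,260,260)).items():
        d=ctrl.camera(c);s=3 if c!="wrist" else 2;f=c=="wrist"
        im=cv2.resize(d["image"][y:y+h,x:x+w,::-1],None,fx=s,fy=s,interpolation=cv2.INTER_CUBIC);o=np.array([x,y])
        yw=np.radians(6.2)
        for k in(-1,0,1): draw(im,d,box(.511-k*.092*np.sin(yw),-.0175+k*.092*np.cos(yw),.018,yw,.082,.082),s,o,fish=f)
        for zz,r in((.12,.024),(.0,.029),(.01,.029),(.085,.024)): draw(im,d,circ(cx,cy,z0+zz,r),s,o,(255,0,255),f)
        cv2.imwrite(f"pics/{tag}_{c}.png",im)
    a=cv2.imread(f"pics/{tag}_scene.png");b=cv2.imread(f"pics/{tag}_side.png")
    H=max(a.shape[0],b.shape[0]);f=lambda m:cv2.copyMakeBorder(m,0,H-m.shape[0],0,0,cv2.BORDER_CONSTANT)
    m=np.hstack([f(a),f(b)]);k=800/m.shape[1];cv2.imwrite(f"pics/{tag}_both.png",cv2.resize(m,None,fx=k,fy=k))
    marks(("scene","side"),[name],4)
E
python3 - <<'E'
from chk import *
s=ctrl.observe();z0=s["ee_pos"][2]-.1043+.018
plan((.521,-.1065,.1043),6.2)
chk("c1",(.5209,-.109,0),"chamber_blue",z0);print(z0)
E
```

```text
t 44.05 pos [ 0.5202 -0.1068  0.116 ] open 0.0469 F [-0.1  0.2 -2.8] yang 6.18 tilt [-1.     0.001  0.   ]
world d cm [ 0.08  0.03 -1.17]  tool slide [ 1.17  0.08 -0.02]
turn tool [-0.02  0.01 -0.06]  slide after turn [ 1.17  0.08 -0.02]
chamber_blue [ 0.5184 -0.1096  0.0321] [0.0022 0.0017 0.0024] 7
0.029651823781166705
```

View pics/c1_both.png

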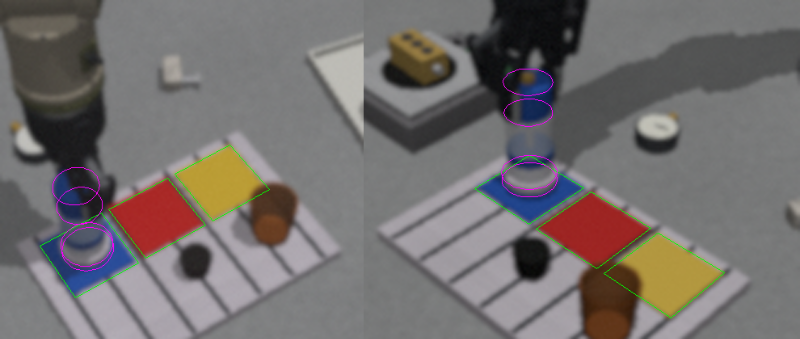

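View pics/c1_wrist.png

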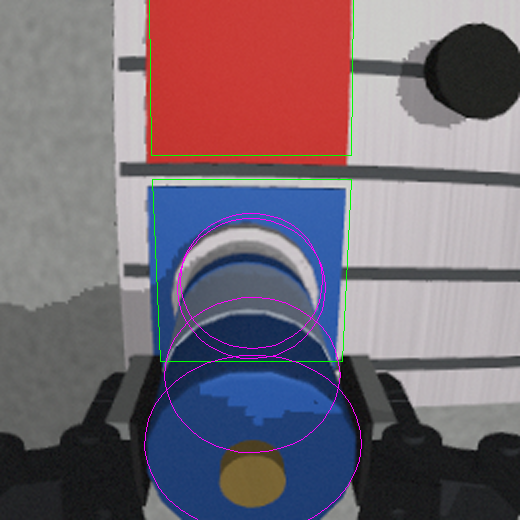

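>>> play_rows:
  increments:
    - {"claw": -1,"slide": [0.8,0.05,0],"turn": [0,0,0]}
    - {"claw": -1,"slide": [0.25,0,0],"turn": [0,0,0]}
    - {"claw": -1,"slide": [0,0,0],"turn": [0,0,0]}
    - {"claw": -1,"slide": [0,0,0],"turn": [0,0,0]}

```text
t: 45.5
ee_pos: [0.5202, -0.1071, 0.1043]
eef_rot: [-138.4, 90.0, 137.7]
force: [-1.1, -0.1, 3.9]
opening: 0.0469
```

Contact; release and rise.

>>> play_rows:
  increments:
    - {"claw": 0.5,"slide": [0,0,0],"turn": [0,0,0]}
    - {"claw": 0.5,"slide": [0,0,0],"turn": [0,0,0]}
    - {"claw": 0.5,"slide": [0,0,0],"turn": [0,0,0]}
    - {"claw": 0.5,"slide": [-1,0,0],"turn": [0,0,0]}
    - {"claw": 0.5,"slide": [-3,0,0],"turn": [0,0,0]}
    - {"claw": 0.5,"slide": [-4,0,0],"turn": [0,0,0]}
    - {"claw": 0.5,"slide": [-2,0,0],"turn": [0,0,0]}
    - {"claw": 0.5,"slide": [0,0,0],"turn": [0,0,0]}

```text
t: 46.5
ee_pos: [0.5211, -0.1072, 0.2062]
eef_rot: [82.5, 89.8, -1.4]
force: [0.1, 1.0, -0.4]
opening: 0.0641
```

```bash
python3 - <<'E'
from chk import *
plan((.5172,.3345,.2),6.2)
chk("c2",(.5209,-.109,0),"chamber_blue",.018)
E
```

```text
t 46.5 pos [ 0.5211 -0.1072  0.2062] open 0.0641 F [ 0.1  1.  -0.4] yang 6.16 tilt [-1.     0.004  0.   ]
world d cm [-0.39 44.17 -0.62]  tool slide [  0.61   4.35 -43.95]
turn tool [-0.04  0.03 -0.21]  slide after turn [  0.62   4.38 -43.95]
chamber_blue [ 0.5162 -0.1105  0.0183] [0.0032 0.0026 0.0019] 7
```

View pics/c2_both.png

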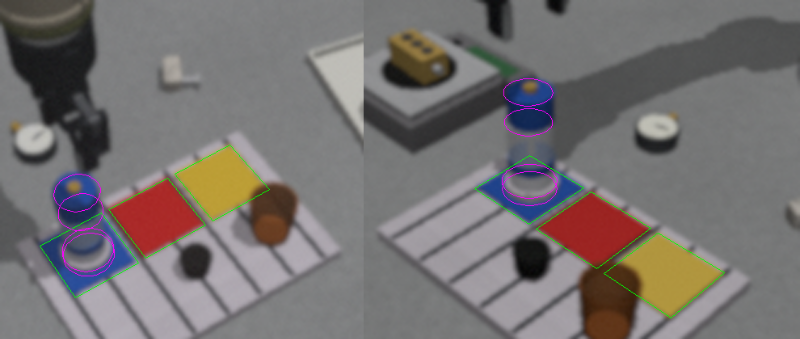

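>>> play_rows:
  increments:
    - {"claw": 0.5,"slide": [0,0.3,-2.8],"turn": [0,0,0]}
    - {"claw": 0.5,"slide": [0,0.5,-5],"turn": [0,0,0]}
    - {"claw": 0.5,"slide": [0,0.6,-5.5],"turn": [0,0,0]}
    - {"claw": 0.5,"slide": [0,0.6,-5.5],"turn": [0,0,0]}
    - {"claw": 0.5,"slide": [0,0.6,-5.5],"turn": [0,0,0]}
    - {"claw": 0.5,"slide": [0,0.6,-5.5],"turn": [0,0,0]}
    - {"claw": 0.5,"slide": [0,0.5,-5.5],"turn": [0,0,0]}
    - {"claw": 0.5,"slide": [0,0.4,-5],"turn": [0,0,0]}
    - {"claw": 0.5,"slide": [0,0.3,-3.7],"turn": [0,0,0]}
    - {"claw": 0.5,"slide": [0,0,0],"turn": [0,0,0]}

```text
t: 48.7
ee_pos: [0.5158, 0.3389, 0.2038]
eef_rot: [-169.1, 89.9, 107.4]
force: [0.4, -1.1, -0.0]
opening: 0.064
```

>>> play_rows:
  increments:
    - {"claw": 0.5,"slide": [0,0,0],"turn": [0,0,0]}
    - {"claw": 0.5,"slide": [0,0,0],"turn": [0,0,0]}

```text
t: 48.95
ee_pos: [0.5172, 0.3336, 0.2044]
eef_rot: [9.0, 90.0, -74.9]
force: [0.9, -0.4, 0.1]
opening: 0.064
```

```bash
python3 - <<'E'
from chk import *
plan((.5172,.3345,.09),6.2)
marks(("scene","side"),["chamber_red"],3)
d=ctrl.camera("wrist");cv2.imwrite("pics/w12.png",d["image"][:,:,::-1])
E
```

```text
t 48.95 pos [0.5172 0.3336 0.2044] open 0.064 F [ 0.9 -0.4  0.1] yang 6.05 tilt [-1.  0.  0.]
world d cm [  0.     0.09 -11.44]  tool slide [ 1.144e+01  1.000e-02 -9.000e-02]
turn tool [-0.15  0.03 -0.  ]  slide after turn [ 1.144e+01  1.000e-02 -9.000e-02]
chamber_red [0.5134 0.3326 0.0067] [0.002  0.0018 0.001 ] 6
```

View pics/w12.png

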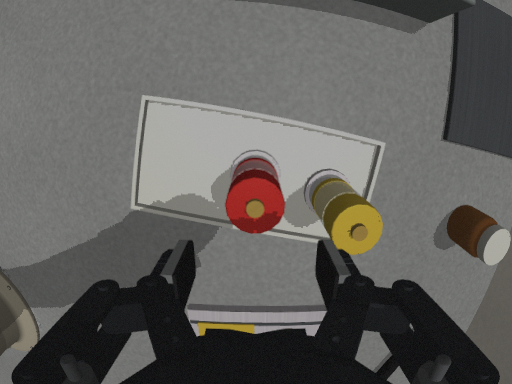

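>>> play_rows:
  increments:
    - {"claw": 0.5,"slide": [4,0,0],"turn": [0,0,0]}
    - {"claw": 0.5,"slide": [4,0,0],"turn": [0,0,0]}
    - {"claw": 0.5,"slide": [3,0,0],"turn": [0,0,0]}
    - {"claw": 0.5,"slide": [0.5,0,0],"turn": [0,0,0]}
    - {"claw": 0.5,"slide": [0,0,0],"turn": [0,0,0]}
    - {"claw": -1,"slide": [0,0,0],"turn": [0,0,0]}
    - {"claw": -1,"slide": [0,0,0],"turn": [0,0,0]}
    - {"claw": -1,"slide": [0,0,0],"turn": [0,0,0]}
    - {"claw": -1,"slide": [0,0,0],"turn": [0,0,0]}

```text
t: 50.72
ee_pos: [0.5174, 0.3355, 0.0909]
eef_rot: [125.5, 89.9, 41.6]
force: [-1.8, -0.4, 6.4]
opening: 0.0466
```

```bash
python3 - <<'E'
from go import *
plan((.511,-.017,.19),6.2)
E
```

```text
t 50.73 pos [0.5174 0.3355 0.0909] open 0.0466 F [-1.8 -0.4  6.4] yang 6.16 tilt [-1.     0.002 -0.001]
world d cm [ -0.64 -35.25   9.91]  tool slide [-9.97 -4.4  34.97]
turn tool [-0.04 -0.07 -0.1 ]  slide after turn [-9.91 -4.44 34.98]
```

>>> play_rows:
  increments:
    - {"claw": -1,"slide": [-2,0,0],"turn": [0,0,0]}
    - {"claw": -1,"slide": [-4,0,0],"turn": [0,0,0]}
    - {"claw": -1,"slide": [-4,-0.1,1.2],"turn": [0,0,0]}
    - {"claw": -1,"slide": [0,-0.6,4.8],"turn": [0,0,0]}
    - {"claw": -1,"slide": [0,-0.7,5.5],"turn": [0,0,0]}
    - {"claw": -1,"slide": [0,-0.7,5.5],"turn": [0,0,0]}
    - {"claw": -1,"slide": [0,-0.7,5.5],"turn": [0,0,0]}
    - {"claw": -1,"slide": [0,-0.7,5.5],"turn": [0,0,0]}
    - {"claw": -1,"slide": [0,-0.5,4.3],"turn": [0,0,0]}
    - {"claw": -1,"slide": [0,-0.4,2.7],"turn": [0,0,0]}

```text
t: 51.98
ee_pos: [0.5104, -0.0201, 0.1901]
eef_rot: [74.5, 89.9, -9.5]
force: [-0.2, 0.4, -2.4]
opening: 0.0468
```

>>> play_rows:
  increments:
    - {"claw": -1,"slide": [0,0,0],"turn": [0,0,0]}
    - {"claw": -1,"slide": [4,0,0],"turn": [0,0,0]}
    - {"claw": -1,"slide": [3.5,0,0],"turn": [0,0,0]}
    - {"claw": -1,"slide": [0,0,0],"turn": [0,0,0]}
    - {"claw": -1,"slide": [0,0,0],"turn": [0,0,0]}

```text
t: 52.6
ee_pos: [0.5112, -0.0171, 0.1152]
eef_rot: [93.5, 90.0, 9.7]
force: [0.7, 0.0, -1.9]
opening: 0.0466
```

```bash
python3 - <<'E'
from chk import *
s=ctrl.observe();z0=s["ee_pos"][2]-.104+.018
plan((.511,-.0165,.104),6.2)
chk("c3",(.511,-.0175,0),"chamber_red",z0);print(z0)
E
```

```text
t 52.6 pos [ 0.5112 -0.0171  0.1152] open 0.0466 F [ 0.7  0.  -1.9] yang 6.19 tilt [-1.     0.001 -0.   ]
world d cm [-0.02  0.06 -1.12]  tool slide [ 1.12 -0.01 -0.06]
turn tool [-0.01 -0.   -0.05]  slide after turn [ 1.12 -0.01 -0.06]
chamber_red [ 0.5089 -0.0211  0.028 ] [0.0009 0.002  0.002 ] 8
0.029249457049742033
```

View pics/c3_both.png

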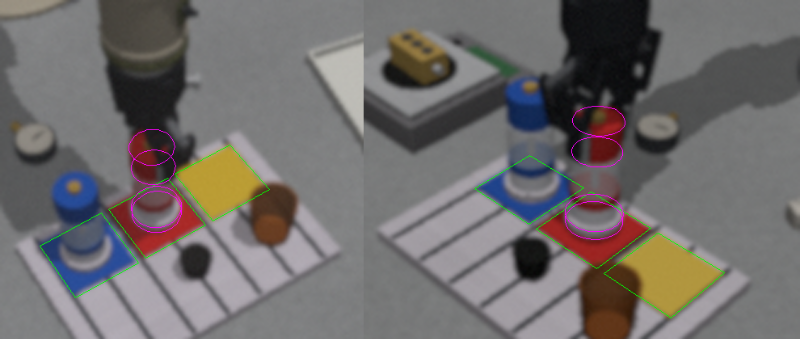

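View pics/c3_wrist.png

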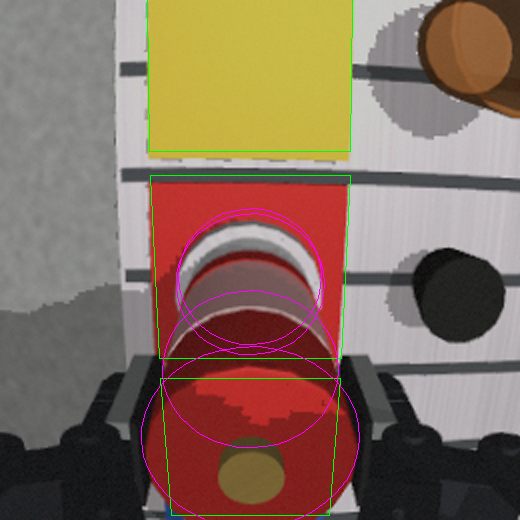

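>>> play_rows:
  increments:
    - {"claw": -1,"slide": [0.7,0,-0.25],"turn": [0,0,0]}
    - {"claw": -1,"slide": [0.3,0,0],"turn": [0,0,0]}
    - {"claw": -1,"slide": [0,0,0],"turn": [0,0,0]}
    - {"claw": -1,"slide": [0,0,0],"turn": [0,0,0]}

```text
t: 54.05
ee_pos: [0.5103, -0.0151, 0.1041]
eef_rot: [-77.1, 90.0, -161.0]
force: [0.1, -0.2, -2.5]
opening: 0.0466
```

>>> play_rows:
  increments:
    - {"claw": -1,"slide": [0.15,0,0],"turn": [0,0,0]}
    - {"claw": -1,"slide": [0,0,0],"turn": [0,0,0]}

```text
t: 54.3
ee_pos: [0.5103, -0.0152, 0.1038]
eef_rot: [122.3, 90.0, 38.5]
force: [-4.4, -0.2, 16.9]
opening: 0.0467
```

>>> play_rows:
  increments:
    - {"claw": 0.5,"slide": [0,0,0],"turn": [0,0,0]}
    - {"claw": 0.5,"slide": [0,0,0],"turn": [0,0,0]}
    - {"claw": 0.5,"slide": [0,0,0],"turn": [0,0,0]}
    - {"claw": 0.5,"slide": [-1,0,0],"turn": [0,0,0]}
    - {"claw": 0.5,"slide": [-3,0,0],"turn": [0,0,0]}
    - {"claw": 0.5,"slide": [-4,0,0],"turn": [0,0,0]}
    - {"claw": 0.5,"slide": [-2,0,0],"turn": [0,0,0]}
    - {"claw": 0.5,"slide": [0,0,0],"turn": [0,0,0]}

```text
t: 55.3
ee_pos: [0.5112, -0.0151, 0.2046]
eef_rot: [92.6, 89.8, 8.8]
force: [-0.2, -0.6, -0.7]
opening: 0.0641
```

```bash
python3 - <<'E'
from chk import *
plan((.6064,.328,.2),6.2)
chk("c4",(.511,-.0175,0),"chamber_red",.018)
E
```

```text
t 55.3 pos [ 0.5112 -0.0151  0.2046] open 0.0641 F [-0.2 -0.6 -0.7] yang 6.16 tilt [-1.     0.003 -0.   ]
world d cm [ 9.52 34.31 -0.46]  tool slide [  0.51  13.15 -33.09]
turn tool [-0.04 -0.01 -0.2 ]  slide after turn [  0.46  13.17 -33.08]
chamber_red [ 0.5077 -0.0176  0.0173] [0.0014 0.001  0.0011] 8
```

View pics/c4_both.png

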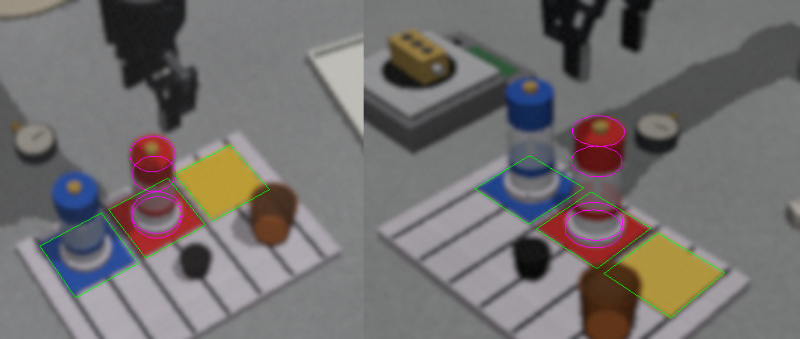

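View pics/c4_wrist.png

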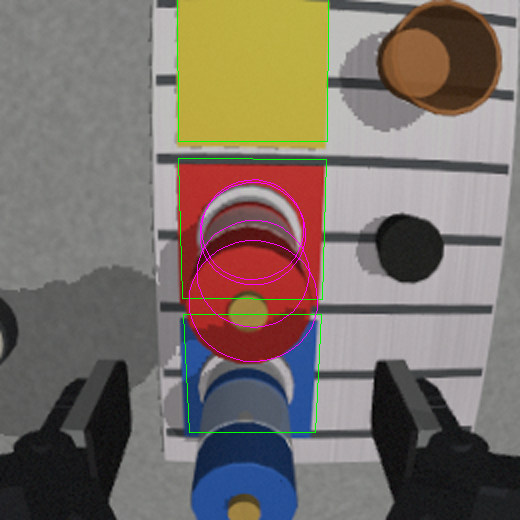

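>>> play_rows:
  increments:
    - {"claw": 0.5,"slide": [0,1,-2.5],"turn": [0,0,0]}
    - {"claw": 0.5,"slide": [0,1.8,-4.5],"turn": [0,0,0]}
    - {"claw": 0.5,"slide": [0,2,-5],"turn": [0,0,0]}
    - {"claw": 0.5,"slide": [0,2,-5],"turn": [0,0,0]}
    - {"claw": 0.5,"slide": [0,2,-5],"turn": [0,0,0]}
    - {"claw": 0.5,"slide": [0,2,-5],"turn": [0,0,0]}
    - {"claw": 0.5,"slide": [0,1.6,-4],"turn": [0,0,0]}
    - {"claw": 0.5,"slide": [0,0.8,-2.1],"turn": [0,0,0]}
    - {"claw": 0.5,"slide": [0,0,0],"turn": [0,0,0]}
    - {"claw": 0.5,"slide": [0,0,0],"turn": [0,0,0]}

```text
t: 57.5
ee_pos: [0.6061, 0.3257, 0.2028]
eef_rot: [-18.8, 89.9, -102.7]
force: [0.8, -0.4, 0.1]
opening: 0.0639
```

```bash
python3 - <<'E'
from chk import *
plan((.6064,.327,.09),6.2)
marks(("scene","side"),["chamber_yellow"],3)
d=ctrl.camera("wrist");cv2.imwrite("pics/w13.png",d["image"][:,:,::-1])
E
```

```text
t 57.5 pos [0.6061 0.3257 0.2028] open 0.0639 F [ 0.8 -0.4  0.1] yang 6.03 tilt [-1.    -0.     0.001]
world d cm [  0.03   0.13 -11.28]  tool slide [11.28  0.05 -0.14]
turn tool [-0.17  0.07  0.02]  slide after turn [11.28  0.04 -0.12]
chamber_yellow [0.6062 0.3247 0.0095] [0.0014 0.0023 0.0018] 5
```

View pics/w13.png

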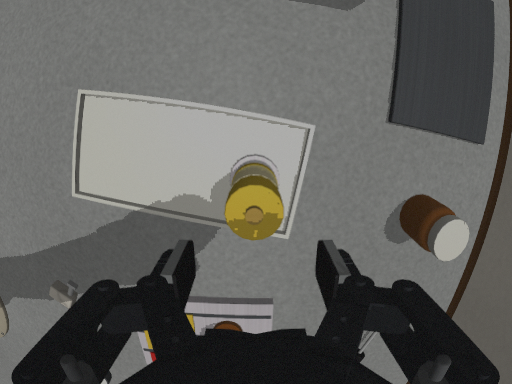

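>>> play_rows:
  increments:
    - {"claw": 0.5,"slide": [4,0,0],"turn": [0,0,0]}
    - {"claw": 0.5,"slide": [4,0,0],"turn": [0,0,0]}
    - {"claw": 0.5,"slide": [2.9,0,0],"turn": [0,0,0]}
    - {"claw": 0.5,"slide": [0.4,0,0],"turn": [0,0,0]}
    - {"claw": 0.5,"slide": [0,0,0],"turn": [0,0,0]}
    - {"claw": -1,"slide": [0,0,0],"turn": [0,0,0]}
    - {"claw": -1,"slide": [0,0,0],"turn": [0,0,0]}
    - {"claw": -1,"slide": [0,0,0],"turn": [0,0,0]}
    - {"claw": -1,"slide": [0,0,0],"turn": [0,0,0]}

```text
t: 59.28
ee_pos: [0.6066, 0.3286, 0.0916]
eef_rot: [123.7, 89.9, 39.8]
force: [-2.5, 0.5, 6.2]
opening: 0.0466
```

```bash
python3 - <<'E'
from go import *
plan((.5011,.076,.19),6.2)
E
```

```text
t 59.27 pos [0.6066 0.3286 0.0916] open 0.0466 F [-2.5  0.5  6.2] yang 6.16 tilt [-1.     0.002 -0.001]
world d cm [-10.55 -25.26   9.84]  tool slide [ -9.9  -13.18  23.96]
turn tool [-0.04 -0.07 -0.1 ]  slide after turn [ -9.84 -13.22  23.97]
```

>>> play_rows:
  increments:
    - {"claw": -1,"slide": [-2,0,0],"turn": [0,0,0]}
    - {"claw": -1,"slide": [-4,0,0],"turn": [0,0,0]}
    - {"claw": -1,"slide": [-4,-0.6,1],"turn": [0,0,0]}
    - {"claw": -1,"slide": [0,-2,3.6],"turn": [0,0,0]}
    - {"claw": -1,"slide": [0,-2.6,4.7],"turn": [0,0,0]}
    - {"claw": -1,"slide": [0,-2.6,4.7],"turn": [0,0,0]}
    - {"claw": -1,"slide": [0,-2.4,4.4],"turn": [0,0,0]}
    - {"claw": -1,"slide": [0,-2,3.6],"turn": [0,0,0]}
    - {"claw": -1,"slide": [0,-1,2],"turn": [0,0,0]}
    - {"claw": -1,"slide": [0,0,0],"turn": [0,0,0]}

```text
t: 60.52
ee_pos: [0.5007, 0.0742, 0.1907]
eef_rot: [106.5, 89.9, 22.5]
force: [1.2, 1.5, -4.6]
opening: 0.0467
```

>>> play_rows:
  increments:
    - {"claw": -1,"slide": [4,0,0],"turn": [0,0,0]}
    - {"claw": -1,"slide": [3.5,0,0],"turn": [0,0,0]}
    - {"claw": -1,"slide": [0,0,0],"turn": [0,0,0]}
    - {"claw": -1,"slide": [0,0,0],"turn": [0,0,0]}

```text
t: 61.02
ee_pos: [0.5015, 0.0761, 0.1156]
eef_rot: [102.2, 89.9, 18.4]
force: [-1.1, 0.1, -3.5]
opening: 0.0464
```

```bash
python3 - <<'E'
from chk import *
s=ctrl.observe();z0=s["ee_pos"][2]-.1046+.018
plan((.5011,.076,.1046),6.2)
chk("c5",(.5011,.074,0),"chamber_yellow",z0);print(z0)
E
```

```text
t 61.02 pos [0.5015 0.0761 0.1156] open 0.0464 F [-1.1  0.1 -3.5] yang 6.19 tilt [-1.     0.001 -0.   ]
world d cm [-0.04 -0.01 -1.1 ]  tool slide [ 1.1  -0.05  0.  ]
turn tool [-0.01 -0.01 -0.06]  slide after turn [ 1.1  -0.05  0.  ]
chamber_yellow [0.501  0.0719 0.0313] [0.0018 0.0021 0.003 ] 8
0.029020316134993226
```

View pics/c5_both.png

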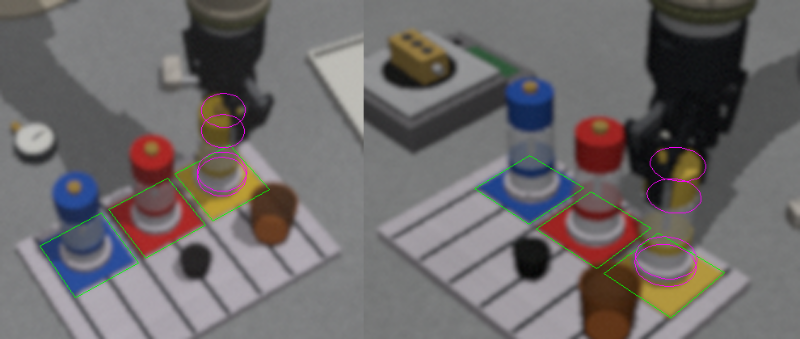

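View pics/c5_wrist.png

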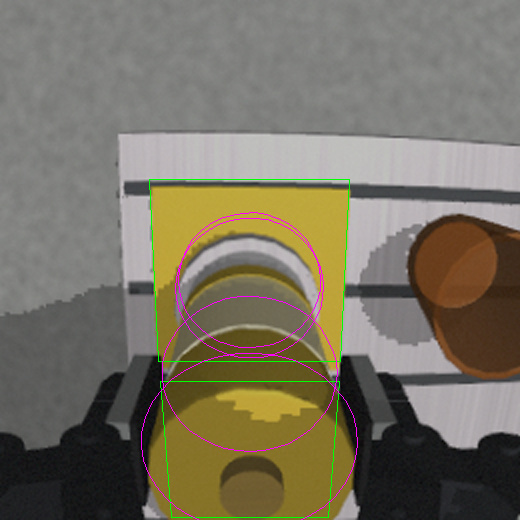

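>>> play_rows:
  increments:
    - {"claw": -1,"slide": [0,0,-0.3],"turn": [0,0,0]}
    - {"claw": -1,"slide": [0,0,-0.25],"turn": [0,0,0]}
    - {"claw": -1,"slide": [0,0,0],"turn": [0,0,0]}
    - {"claw": -1,"slide": [0,0,0],"turn": [0,0,0]}

```text
t: 62.48
ee_pos: [0.5, 0.0809, 0.1148]
eef_rot: [-5.2, 90.0, -89.0]
force: [0.5, 0.4, -4.1]
opening: 0.0466
```

```bash
python3 - <<'E'
from chk import *
s=ctrl.observe();z0=s["ee_pos"][2]-.1046+.018
plan((.5011,.081,.1046),6.2)
chk("c6",(.5011,.074,0),"chamber_yellow",z0);print(z0)
E
```

```text
t 62.48 pos [0.5    0.0809 0.1148] open 0.0466 F [ 0.5  0.4 -4.1] yang 6.17 tilt [-1. -0.  0.]
world d cm [ 0.11  0.01 -1.02]  tool slide [ 1.02  0.11 -0.  ]
turn tool [-0.03  0.01  0.  ]  slide after turn [ 1.02  0.11 -0.  ]
chamber_yellow [0.5    0.0783 0.0313] [0.002  0.0011 0.0019] 8
0.028182945415420196
```

View pics/c6_both.png

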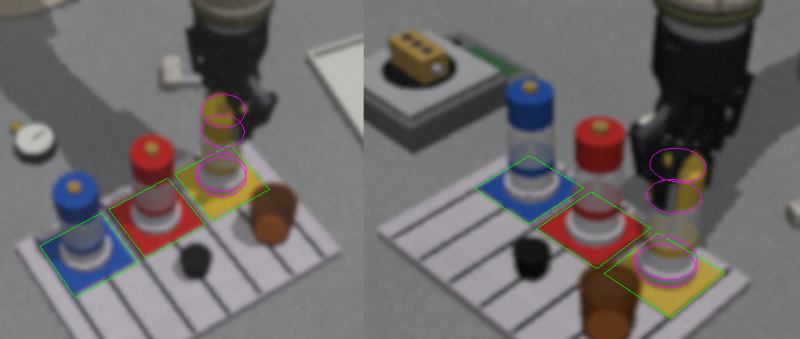

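View pics/c6_wrist.png

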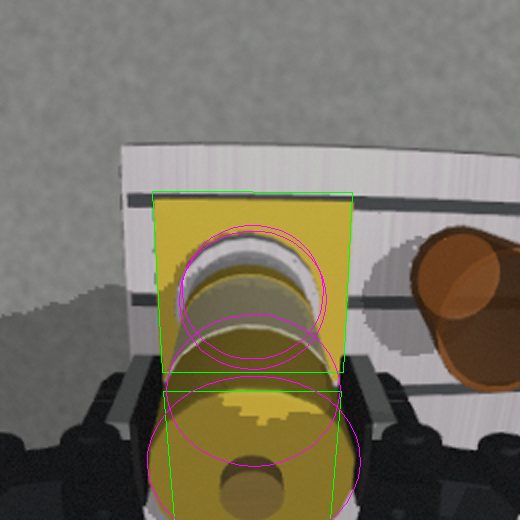

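>>> play_rows:
  increments:
    - {"claw": -1,"slide": [0.7,0.1,0],"turn": [0,0,0]}
    - {"claw": -1,"slide": [0.25,0,0],"turn": [0,0,0]}
    - {"claw": -1,"slide": [0,0,0],"turn": [0,0,0]}
    - {"claw": -1,"slide": [0,0,0],"turn": [0,0,0]}

```text
t: 63.92
ee_pos: [0.501, 0.0809, 0.1052]
eef_rot: [-61.6, 90.0, -145.5]
force: [-0.1, 1.1, -4.1]
opening: 0.0467
```

>>> play_rows:
  increments:
    - {"claw": -1,"slide": [0.15,0,0],"turn": [0,0,0]}
    - {"claw": -1,"slide": [0,0,0],"turn": [0,0,0]}

```text
t: 64.18
ee_pos: [0.5011, 0.0809, 0.1045]
eef_rot: [120.4, 90.0, 36.5]
force: [-2.2, -0.1, 7.5]
opening: 0.0467
```

>>> play_rows:
  increments:
    - {"claw": 0.5,"slide": [0,0,0],"turn": [0,0,0]}
    - {"claw": 0.5,"slide": [0,0,0],"turn": [0,0,0]}
    - {"claw": 0.5,"slide": [0,0,0],"turn": [0,0,0]}
    - {"claw": 0.5,"slide": [-1,0,0],"turn": [0,0,0]}
    - {"claw": 0.5,"slide": [-3,0,0],"turn": [0,0,0]}
    - {"claw": 0.5,"slide": [-4,0,0],"turn": [0,0,0]}
    - {"claw": 0.5,"slide": [-4,0,0],"turn": [0,0,0]}
    - {"claw": 0.5,"slide": [-3,0,0],"turn": [0,0,0]}
    - {"claw": 0.5,"slide": [0,0,-2],"turn": [0,0,0]}
    - {"claw": 0.5,"slide": [0,0,0],"turn": [0,0,0]}

```text
t: 65.42
ee_pos: [0.4987, 0.102, 0.2546]
eef_rot: [131.0, 89.9, 47.2]
force: [0.4, -0.6, 0.3]
opening: 0.0642
```

```bash
python3 - <<'E'
from chk import *
chk("c7",(.5011,.074,0),"chamber_yellow",.018)
print(ctrl.observe()["ee_pos"])
marks(("scene","side"),N,4)
d=ctrl.camera("wrist");cv2.imwrite("pics/w14.png",d["image"][:,:,::-1])
E
```

```text
chamber_yellow [0.5004 0.0778 0.0215] [0.0013 0.0015 0.0024] 7
[0.49883709 0.10086049 0.25380374]
chamber_red [ 0.5077 -0.017   0.0198] [0.0011 0.0014 0.0025] 8
chamber_blue [ 0.5179 -0.1109  0.0168] [0.0028 0.0023 0.0016] 8
chamber_yellow [0.5013 0.0773 0.0207] [0.0024 0.0024 0.0029] 8
manifold [ 0.5051 -0.3369  0.0503] [0.0019 0.0014 0.0011] 8
square_red [ 0.5119 -0.0163  0.0149] [0.0011 0.0015 0.0015] 8
square_blue [ 0.5191 -0.1098  0.0147] [0.0009 0.0019 0.0024] 8
square_yellow [0.5    0.0751 0.0158] [0.0073 0.0648 0.0021] 8
tray [ 0.514   0.3356 -0.    ] [0.0015 0.0019 0.0032] 8
balance [ 0.5076 -0.3365  0.0006] [0.0011 0.0023 0.0016] 8
beaker [0.5944 0.0905 0.016 ] [0.001  0.0013 0.0016] 8
```

View pics/c7_both.png

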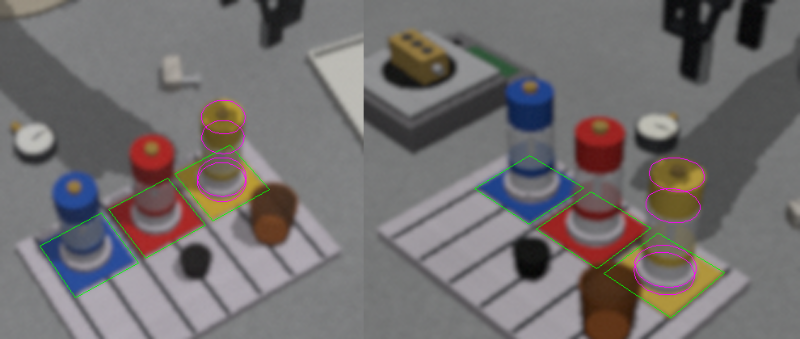

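View pics/w14.png

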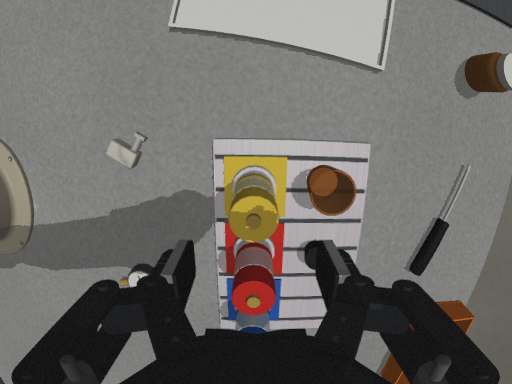

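```bash
python3 - <<'E'
from bench import ctrl
print(ctrl.close_job())
E
```

```text
the job is handed in; nothing more can be done
None
```

The job is done and handed in, after about 66 s of the 144 s allowed. I moved the three chambers into the tray, set the manifold on the balance pad, and put the blue, red and yellow chambers back on their own squares, in that order.

**Chambers:** In the final pictures all three stand upright, with measured centres about 1–4 mm from their square centres. The checks disagreed slightly on two of them:
- **Yellow:** the scene and side cameras put it about 3 mm to the left of centre. An earlier wrist view, with the chamber still held, showed it about 1.5 mm to the right.
- **Red:** the networks read it 3–4 mm towards the robot, but the wrist view showed it centred in that direction.

**Manifold:** It lies flat on the pad, about 2.5 mm from its centre.

**Beaker:** It is within 1 mm of where it was first measured, and I never touched it.

**Robot:** The gripper is open and stands clear, above and behind the yellow chamber. The highest tool force in the readings was about 17 N, when I set the red chamber down.

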